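Lock a wing rib in its gluing jig with the mallet

ROBOT

A 7-joint arm with a two-finger parallel gripper is mounted at the origin on the work surface. World frame = base frame: x ahead of the robot, y to its left, z up, the work surface at z = 0. Lengths are in m, angles in rad, forces in N, time in s.
With the tool pointing down it reaches from about 0.425 to 0.875 m from the base axis. Payload 4.7 kg.
Tool frame: the origin (TCP) lies between the finger pads; the fingertips stand 8 mm ahead of it and the grasp point (between the pads) lies 11 mm behind it; z points along the fingers, y is the line along which they close (so a half turn about z gives the same grasp; the last joint's range is limited). The gripper opens to 87 mm and grips with 3 to 60 N. Pads are 19 mm wide; open, the fingers measure 117 mm over their backs; the gripper's body (75 mm by 190 mm) begins 51 mm behind the grasp point.
Start: joints at [1.313, 0.321, -0.07, 1.45, 0.023, 1.371, -0.057], TCP at [0.174, -0.626, 0.231] pointing down, gripper open.
Joint ranges: [-2.86, 2.86], [-0.3, 2.09], [-1.38, 1.24], [0.06, 2.45], [-1.56, 4.7], [0.09, 2.05], [-2.69, 2.69]. Speed limits (rad/s): [2.57, 2.57, 3.14, 3.14, 3.14, 3.14, 3.14].

INTERFACE

Orientations are given as a rotation vector (axis times angle).
In Python, from workcell import bot, imaging gives the robot as it stands.
- The arm moves only by the tool drive_tool, never from a script. Its argument "rows" is a list of rows, each an object of numbers: "claw": the closure, from -1 (fully open) to 1 (shut); "dx", "dy", "dz": the shift along the tool's x, y, z as a fraction of full scale; "turn": the turn about the tool's z as a fraction of full scale. In form: [{"claw": .., "dx": .., "dy": .., "dz": .., "turn": ..}, ...]. A call has exactly 8 rows; each row is the pose to reach, as a shift and turn from the pose commanded when the call began, along the tool's axes at that moment; what a row does not reach only later rows make up. Full scale, the value 1, is 0.1 m for a shift and 30 degrees for a turn. A row lasts 1/8 s, in which the tool goes at most 62.5 mm and 10.7 degrees, less where a joint would pass 70% of its speed; a pose out of reach is approached as far as the arm can. A call with a number of a shift or a turn outside -1 to 1 is refused whole. A call with a gripper value outside its range is refused whole. The fingers move at their own pace and stop on an object; "squeeze" is the grip in N (left out, the last holds). Time passes only in rows, so rows that repeat a pose let the fingers close, or fill a call up. It gives the time, the measured TCP pose, the force, the opening and the grip force at its end, in the units of the state.
- bot.get_state(): the state, without advancing time (a new reading comes with each control period).
- imaging.capture(name): name is "scene" or "side" or "wrist"; returns the picture (400x640x3 uint8, blue, green, red); there is no depth.
- imaging.camera_params(name): a dict with "intrinsics" (3x3 intrinsics, pixels), "R" (3x3) and "t" (3): a world point X has camera coordinates R X + t. Camera axes: x right, y down, z forward; pixel columns grow to the right and rows downward; lengths in m; the calibration is good to about 2 mm. A picture is of the moment at which its call begins: read the wrist's pose just before it. camera_params takes no time and is no camera call; for the wrist camera it gives the pose at the moment of the call.
- bot.sign_off(): hands the job in; it is judged then, once.
The state is a dict: "t": time; "qpos": joint angles; "joint_vel": joint speeds; "joint_efforts": joint torques, N m; "ee_pos": TCP position; "eef_rot": TCP orientation; "contact_force": force on the tool from outside, world axes, zero at the start; "torque": the same for the moment, N m; "grip_width": opening from 0.0 (shut) to 1.0 (fully open); "finger_force": force on a finger pad.
Only numpy, scipy, OpenCV 4.12 (cv2) and the standard library are available. Lean on these libraries where they do the work, as an engineer would, in place of code of your own. Each camera call takes 0.05 s, during which the arm holds its last target. There are 200 camera calls.

TASK

Lock the wooden wing rib in its jig: take the mallet out of the open tin and, hitting each pin squarely along its own line with the flat end of the mallet head, knock the leaning sprung pin (the one under the guard bar) fully home first and then the upright sprung pin fully home. Finally put the mallet back in the tin, head down, and let go. Only the mallet may touch the clamps, and neither the rib nor the can, the jar and the sanding block may be knocked or shifted.

Things in the scene. Friction and masses are not known exactly. Their poses are not given: they have to be found in the camera images.
- mallet: Straight tamper-like mallet, 190 mm long, 0.22 kg: white nylon cylinder head, 34 mm diameter x 45 mm, and a coaxial round wooden handle, 21 mm diameter x 145 mm. It strikes with the head's flat end. Origin: centre of that face; z runs along the axis to the handle's free end. Starts head down in the tin, leaning about 34 degrees, handle on the rim.
- mallet_grip (a point): Point on the mallet's handle axis, 150 mm from the striking face and 40 mm from the handle's free end; axes as the mallet.
- tin: Open round steel tin, fixed to the bench: outer diameter 84 mm, wall 2 mm, height 90 mm, floor 4 mm thick. Origin: centre of its underside, z up. It may stand on the left or on the right. Its -x axis points the way the mallet leans at the start.
- leaning_clamp: Fixed clamp, block 56 x 60 x 30 mm; its 34 mm barrel and pin lean 35 degrees to the clamp's -x (roughly world -y, sideways). Guard over the pin: posts 14 x 8 mm at x = -30, y = +-50 mm, and a bar 22 x 108 mm (x, y) at x = -30 mm, 144 to 156 mm above the origin: a mallet within about 20 degrees of vertical meets it. Origin: centre of the block's underside, on the jig board.
- leaning_pin_top (a point): Centre of the flat top of the leaning pin's head (24 mm diameter, 8 mm thick); z points out of the pin along its axis, 35 degrees from vertical. The point moves with the pin.
- leaning_pin (a joint): How far the leaning pin is driven in, m: 0 fully out, 0.018 home (its head seated on the collar). A spring works against it (up to about 3 N) and a friction catch (7 N) keeps it where it is left. It carries a steel toe that moves over the rib's front bar.
- upright_clamp: Fixed clamp on the jig with the upright pin: aluminium block 52 x 56 x 50 mm with a collar of 30 mm diameter up to 60 mm above its origin. Origin: centre of the block's underside, on the jig board.
- upright_pin_top (a point): Centre of the flat top of the upright pin's head (24 mm diameter, 8 mm thick); z points up along the pin. The point moves with the pin.
- upright_pin (a joint): How far the upright pin is driven in, m: 0 fully out, 0.018 home (its head seated on the collar). Same spring, catch and toe as the other pin.
- jig: Fixed plywood jig board, 240 x 360 x 18 mm, with two small wooden back stops on the +x half of its top, up to 38 mm high. Origin: centre of its underside; z up. The two clamps stand on its -x half, which lies roughly to world -y (the robot's right); either may be the nearer to the robot.
- rib: Wing rib, a light loose wooden frame 12 mm thick lying on the jig board: straight front bar 22 x 290 mm along its y, curved back 73 mm from it to its +x. Origin: middle of the front bar's underside.
- can: Bystander: closed tin can, 80 mm diameter, 95 mm high, stands on the bench. Origin: centre of its underside.
- jar: Bystander: small closed jar, 60 mm diameter, 100 mm high, stands on the bench. Origin: centre of its underside.
- sander: Bystander: sanding block, 110 x 60 mm and 42 mm high, lies on the bench. Origin: centre of its underside.
Mind the look-alikes: they are no part of the job. Leave any pink or turquoise look-alike of the mallet alone.

How it is judged:
By the outcome, as a careful person would: the job done as asked, in the order asked, and still so for the second after the job is handed in, with the robot touching nothing.
It also fails if it takes over 64 s, if anything falls off the work surface, if the arm or the gripper's body presses on something with over 40 N, if the wrist force passes 120 N, or if a joint passes its speed limit or range.

## Working session

There is one attempt and no reset: what is moved stays moved. The work goes in short steps, Python scripts to look and compute and a tool call to move; the robot and the scene stay as the last step left them, time stands still between calls to the robot, and variables do not carry over. Pictures are saved under pics/ and viewed, at most 13 in all, crops included, and the job is handed in when it is done.

Besides the shell and the picture viewer there is one more tool, called after ">>>" by a JSON object that holds its "api" and its "payload", one argument or row to a line. drive_tool: Moves the arm, as the interface text tells. Shift numbers are shares of 0.1 m and turn numbers shares of 30 degrees, none past 1 either way. Its arguments: {"type":"object","properties":{"rows":{"type":"array"},"squeeze":{"type":"number"}},"required":["rows"]}

```bash
mkdir -p pics; ls; python3 - <<'E'
from workcell import bot, imaging
import cv2, numpy as np
np.set_printoptions(precision=4,suppress=True)
for n in ("scene","side","wrist"):
    p=imaging.camera_params(n); im=imaging.capture(n); cv2.imwrite(f"pics/{n}0.png",im)
    R=np.array(p["R"]);print(n,np.array(p["intrinsics"]).tolist(),"C",-R.T@np.array(p["t"]),"fwd",R[2],"right",R[0])
s=bot.get_state()
for k,v in s.items(): print(k,np.round(v,4))
a=cv2.imread("pics/scene0.png");b=cv2.imread("pics/side0.png")
E
```

```text
pics
scene [[441.33439245031053, 0.0, 320.609080926651], [0.0, 441.33439245031053, 198.66390534965976], [0.0, 0.0, 1.0]] C [ 1.4102 -0.3409  0.9487] fwd [-0.6951  0.2461 -0.6755] right [0.3251 0.9456 0.01  ]
side [[364.78831677984454, 0.0, 317.277589429989], [0.0, 364.78831677984454, 197.83564835411198], [0.0, 0.0, 1.0]] C [0.5288 0.7164 0.7264] fwd [ 0.0389 -0.7724 -0.6339] right [-0.9985 -0.055   0.0058]
wrist [[295.3495102590195, 0.0, 317.41622801056394], [0.0, 295.3495102590195, 201.64699888319993], [0.0, 0.0, 1.0]] C [ 0.2496 -0.6036  0.3844] fwd [-0.2765 -0.0748 -0.9581] right [ 0.2682 -0.9634 -0.0022]
t 0.15
qpos [ 1.3131  0.3216 -0.0701  1.4514  0.0226  1.3708 -0.0569]
joint_vel [-0.0027 -0.0037  0.0008 -0.004  -0.0017 -0.0017  0.0002]
joint_efforts [ -0.0001 -49.1801  -0.4047 -31.2877  -0.0639   0.0405   0.0001]
ee_pos [ 0.1744 -0.6258  0.2297]
eef_rot [-3.1112 -0.4255  0.0005]
contact_force [-0.1195  0.6704  0.0501]
torque [0.0253 0.0353 0.0051]
finger_force 0.0
grip_width 0.9969
```

View pics/scene0.png

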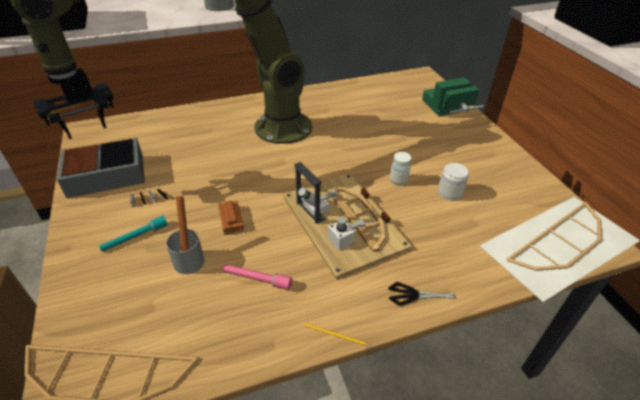

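View pics/side0.png

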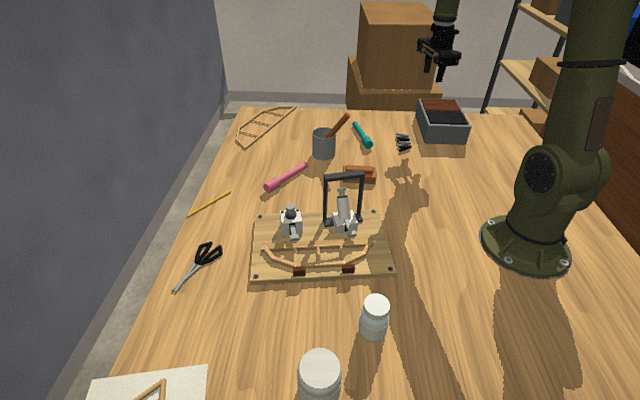

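```bash
python3 - <<'E'
import cv2,numpy as np
s=cv2.imread("pics/scene0.png");d=cv2.imread("pics/side0.png")
def c(im,x,y,w,h,k): return cv2.resize(im[y:y+h,x:x+w],None,fx=k,fy=k,interpolation=cv2.INTER_CUBIC)
# top: tin crops k=4 100x75 each ; bottom: clamps k=4
cv2.imwrite("pics/c1.png",np.vstack([np.hstack([c(s,140,190,100,90,4),c(d,290,100,100,90,4)])[:, :],np.hstack([c(s,280,150,160,96,2.5),c(d,245,165,160,96,2.5)])]))
cv2.imwrite("pics/c2.png",np.hstack([c(s,280,155,80,100,5),c(d,275,165,80,100,5)]))
E
```

```text
(no output)
```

View pics/c1.png

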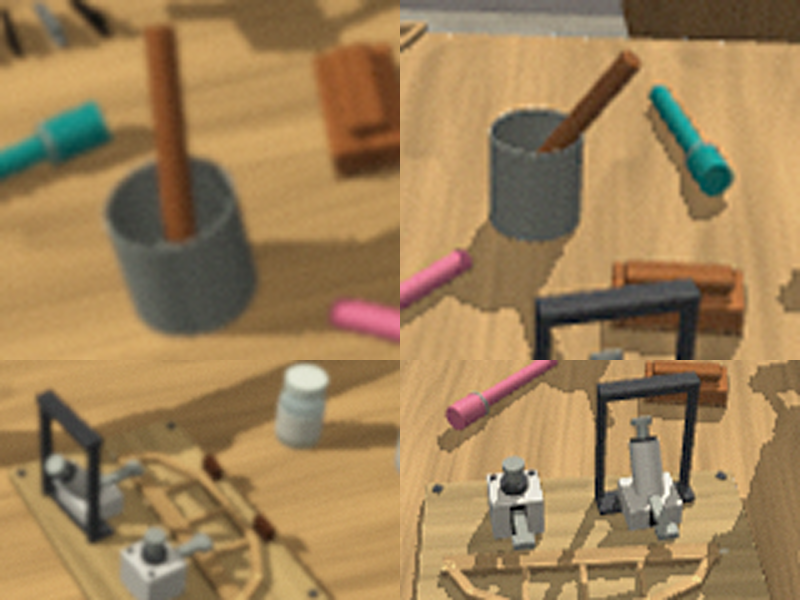

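View pics/c2.png

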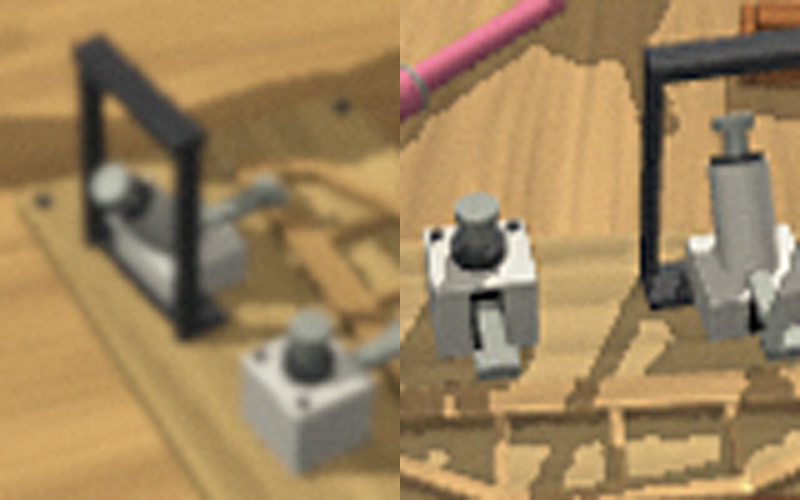

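```bash
cat > h.py <<'E'
import numpy as np, cv2
from scipy.optimize import least_squares
from workcell import bot, imaging
np.set_printoptions(precision=4,suppress=True)
def cam(n):
    p=imaging.camera_params(n); return np.array(p["intrinsics"]),np.array(p["R"]),np.array(p["t"])
def proj(c,X):
    K,R,t=c; Y=np.atleast_2d(X)@R.T+t; Z=Y@K.T; return Z[:,:2]/Z[:,2:]
def tri(obs,z=None):  # obs [(cam,(u,v))]
    f=lambda X: np.concatenate([(proj(c,X)[0]-uv) for c,uv in obs])
    r=least_squares(f,[.5,-.3,.1]); return r.x,np.abs(r.fun).max()
def circ(c,z,r,n=72):
    a=np.linspace(0,2*np.pi,n); return np.c_[c[0]+r*np.cos(a),c[1]+r*np.sin(a),0*a+z]
E
python3 - <<'E'
from h import *
S,D=cam("scene"),cam("side")
q=lambda o,k,u,v:np.array([o[0]+(u+.5)/k-.5,o[1]+(v+.5)/k-.5])
s4=lambda u,v:q((140,190),4,u,v); d4=lambda u,v:q((290,100),4,u-400,v)
s5=lambda u,v:q((280,155),5,u,v); d5=lambda u,v:q((275,165),5,u-400,v)
def ext(c,xy):
    P=np.vstack([proj(c,circ(xy,0,.042)),proj(c,circ(xy,.09,.042))]); 
    return np.r_[P[:,0].min(),P[:,0].max(),P[:,1].max(),P[:,1].min()]
o=np.r_[s4(107,0)[0],s4(257,0)[0],s4(0,334)[1],s4(0,157)[1],d4(489,0)[0],d4(582,0)[0],d4(0,241)[1],d4(0,110)[1]]
r=least_squares(lambda x:np.r_[ext(S,x),ext(D,x)]-o,[.6,-.5]);print("tin",r.x,r.fun)
E_,e=tri([(S,s4(159,30)),(D,d4(630,63))]);print("handle end",E_,e)
# direction: intersect planes
def plane(c,a,b):
    K,R,t=c;C=-R.T@t;f=lambda p:R.T@np.linalg.inv(K)@np.r_[p,1];n=np.cross(f(a),f(b));return n/np.linalg.norm(n)
d=np.cross(plane(S,s4(159,30),s4(177,238)),plane(D,d4(630,63),d4(552,145)));d/=np.linalg.norm(d);d*=np.sign(d[2])
print("dir",d,"tilt",np.degrees(np.arccos(d[2])),"az",np.degrees(np.arctan2(d[1],d[0])),"face",E_-.19*d,"grip",E_-.04*d)
print("upin",*tri([(S,s5(311,321)),(D,d5(475,203))]))
print("lpin",*tri([(S,s5(112,185)),(D,d5(732,118))]))
# guard bar ends top outer corners
for n,a,b in [("barA(robot side)",(92,45),(0,0)),]:pass
def onz(c,p,z):
    K,R,t=c;C=-R.T@t;f=R.T@np.linalg.inv(K)@np.r_[p,1];return C+f*(z-C[2])/f[2]
print("bar ends scene z.174",onz(S,s5(93,47),.174),onz(S,s5(187,140),.174))
print("bar near end side",onz(D,d5(655,55),.174))
E
```

```text
tin [ 0.5641 -0.4214] [-0.7207  0.7426  1.3929 -0.4938  0.1787  0.8008  0.889  -0.1853]
handle end [ 0.4867 -0.405   0.1685] 0.3203430116153072
dir [-0.5774  0.1359  0.805 ] tilt 36.38625086236404 az 166.752606622927 face [ 0.5964 -0.4308  0.0156] grip [ 0.5098 -0.4104  0.1363]
upin [ 0.6372 -0.0055  0.1057] 0.13880149788786866
lpin [ 0.504  -0.077   0.1124] 0.11122497595519576
bar ends scene z.174 [ 0.4551 -0.0717  0.174 ] [ 0.549 -0.047  0.174]
bar near end side [ 0.5462 -0.0484  0.174 ]
```

>>> {"api": "drive_tool", "payload": {
  "rows": [
    {"claw": -1,"dx": 0.1,"dy": -0.1,"dz": 0,"turn": 0},
    {"claw": -1,"dx": 0.25,"dy": -0.25,"dz": 0,"turn": 0},
    {"claw": -1,"dx": 0.4,"dy": -0.4,"dz": 0,"turn": 0},
    {"claw": -1,"dx": 0.55,"dy": -0.55,"dz": 0,"turn": 0},
    {"claw": -1,"dx": 0.7,"dy": -0.7,"dz": 0,"turn": 0},
    {"claw": -1,"dx": 0.82,"dy": -0.82,"dz": 0,"turn": 0},
    {"claw": -1,"dx": 0.92,"dy": -0.92,"dz": 0,"turn": 0},
    {"claw": -1,"dx": 1,"dy": -1,"dz": 0,"turn": 0}
  ]
}}

```text
t: 1.15
ee_pos: [0.2443, -0.5024, 0.2307]
eef_rot: [3.112, 0.426, -0.0]
contact_force: [-0.7, -0.6, -0.8]
grip_width: 0.996
finger_force: 0.0
```

>>> {"api": "drive_tool", "payload": {
  "rows": [
    {"claw": -1,"dx": 0.12,"dy": -0.05,"dz": 0,"turn": 0},
    {"claw": -1,"dx": 0.25,"dy": -0.1,"dz": 0,"turn": 0},
    {"claw": -1,"dx": 0.4,"dy": -0.15,"dz": 0,"turn": 0},
    {"claw": -1,"dx": 0.55,"dy": -0.19,"dz": 0,"turn": 0},
    {"claw": -1,"dx": 0.7,"dy": -0.19,"dz": 0,"turn": 0},
    {"claw": -1,"dx": 0.82,"dy": -0.19,"dz": 0,"turn": 0},
    {"claw": -1,"dx": 0.92,"dy": -0.19,"dz": 0,"turn": 0},
    {"claw": -1,"dx": 1,"dy": -0.19,"dz": 0,"turn": 0}
  ]
}}

```text
t: 2.15
ee_pos: [0.3357, -0.4578, 0.2305]
eef_rot: [3.113, 0.426, -0.0]
contact_force: [-0.6, 0.5, -0.3]
grip_width: 1.001
finger_force: 0.0
```

>>> {"api": "drive_tool", "payload": {
  "rows": [
    {"claw": -1,"dx": 0.12,"dy": 0,"dz": 0,"turn": 0},
    {"claw": -1,"dx": 0.25,"dy": 0,"dz": 0,"turn": 0},
    {"claw": -1,"dx": 0.4,"dy": 0,"dz": 0,"turn": 0},
    {"claw": -1,"dx": 0.55,"dy": 0,"dz": 0,"turn": 0},
    {"claw": -1,"dx": 0.7,"dy": 0,"dz": 0,"turn": 0},
    {"claw": -1,"dx": 0.82,"dy": 0,"dz": 0,"turn": 0},
    {"claw": -1,"dx": 0.92,"dy": 0,"dz": 0,"turn": 0},
    {"claw": -1,"dx": 1,"dy": 0,"dz": 0,"turn": 0}
  ]
}}

```text
t: 3.15
ee_pos: [0.432, -0.4308, 0.2305]
eef_rot: [3.113, 0.426, -0.0]
contact_force: [-0.4, 0.0, 1.2]
grip_width: 1.001
finger_force: 0.0
```

>>> {"api": "drive_tool", "payload": {
  "rows": [
    {"claw": -1,"dx": 0.1,"dy": 0,"dz": 0,"turn": 0.1},
    {"claw": -1,"dx": 0.22,"dy": 0,"dz": 0,"turn": 0.25},
    {"claw": -1,"dx": 0.34,"dy": 0,"dz": 0,"turn": 0.4},
    {"claw": -1,"dx": 0.46,"dy": 0,"dz": 0,"turn": 0.55},
    {"claw": -1,"dx": 0.58,"dy": 0,"dz": 0,"turn": 0.7},
    {"claw": -1,"dx": 0.68,"dy": 0,"dz": 0,"turn": 0.85},
    {"claw": -1,"dx": 0.76,"dy": 0,"dz": 0,"turn": 0.95},
    {"claw": -1,"dx": 0.795,"dy": 0,"dz": 0,"turn": 0.95}
  ]
}}

```text
t: 4.15
ee_pos: [0.5085, -0.4094, 0.2305]
eef_rot: [3.122, -0.352, -0.0]
contact_force: [-0.5, 0.0, 0.7]
grip_width: 1.001
finger_force: 0.0
```

```bash
python3 - <<'E'
from h import *
from scipy.spatial.transform import Rotation as Ro
s=bot.get_state();T=Ro.from_rotvec(s["eef_rot"]).as_matrix()
print(s["t"],np.array(s["ee_pos"]),"\n",T,np.array(s["qpos"]))
W=cam("wrist");im=imaging.capture("wrist");S=imaging.capture("scene");D=imaging.capture("side")
tin=np.array([.564,-.4214]);a=np.radians(167);u=np.r_[np.cos(a),np.sin(a),0];d=np.r_[np.sin(np.radians(34))*u[:2],np.cos(np.radians(34))]
f=np.r_[tin,0.0135]-.0243*u
for p in (f+.09*d,f+.15*d,f+.19*d): print(proj(W,p)[0])
k=im.copy();cv2.polylines(k,[np.int32(proj(W,np.array([f+x*d for x in(.06,.1,.15,.19)])))],False,(0,255,0),1)
cv2.polylines(k,[np.int32(proj(W,circ(tin,.09,.042)))],True,(0,255,255),1)
cv2.imwrite("pics/w1.png",k)
E
```

```text
4.15 [ 0.5085 -0.4094  0.2305] 
 [[ 0.9749 -0.2228 -0.0001]
 [-0.2228 -0.9749  0.    ]
 [-0.0001  0.     -1.    ]] [ 0.8293  0.3379 -0.2478  1.4369  0.083   1.3771 -1.2166]
[317.8552 161.9817]
[317.8123 208.8717]
[317.7759 248.5715]
```

View pics/w1.png

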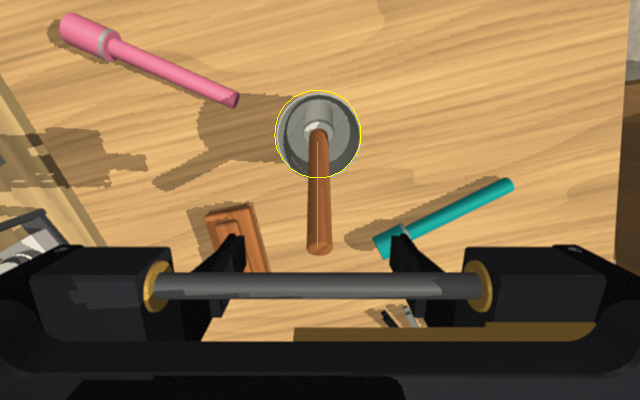

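>>> {"api": "drive_tool", "payload": {
  "rows": [
    {"claw": -1,"dx": -0.05,"dy": -0.01,"dz": 0.12,"turn": 0},
    {"claw": -1,"dx": -0.05,"dy": -0.01,"dz": 0.26,"turn": 0},
    {"claw": -1,"dx": -0.05,"dy": -0.01,"dz": 0.42,"turn": 0},
    {"claw": -1,"dx": -0.05,"dy": -0.01,"dz": 0.58,"turn": 0},
    {"claw": -1,"dx": -0.05,"dy": -0.01,"dz": 0.74,"turn": 0},
    {"claw": -1,"dx": -0.05,"dy": -0.01,"dz": 0.88,"turn": 0},
    {"claw": -1,"dx": -0.05,"dy": -0.01,"dz": 0.97,"turn": 0},
    {"claw": -1,"dx": -0.05,"dy": -0.01,"dz": 1,"turn": 0}
  ]
}}

```text
t: 5.3
ee_pos: [0.5033, -0.4074, 0.1299]
eef_rot: [-3.121, 0.353, 0.001]
contact_force: [0.6, 0.0, 0.6]
grip_width: 0.996
finger_force: 0.0
```

>>> {"api": "drive_tool", "payload": {
  "rows": [
    {"claw": 0,"dx": 0,"dy": 0,"dz": 0.02,"turn": 0},
    {"claw": 0.3,"dx": 0,"dy": 0,"dz": 0.02,"turn": 0},
    {"claw": 0.5,"dx": 0,"dy": 0,"dz": 0.02,"turn": 0},
    {"claw": 1,"dx": 0,"dy": 0,"dz": 0.02,"turn": 0},
    {"claw": 1,"dx": 0,"dy": 0,"dz": 0.02,"turn": 0},
    {"claw": 1,"dx": 0,"dy": 0,"dz": 0.02,"turn": 0},
    {"claw": 1,"dx": 0,"dy": 0,"dz": 0.02,"turn": 0},
    {"claw": 1,"dx": 0,"dy": 0,"dz": 0.02,"turn": 0}
  ],
  "squeeze": 50
}}

```text
t: 6.3
ee_pos: [0.5034, -0.4078, 0.1286]
eef_rot: [3.121, -0.354, 0.0]
contact_force: [-0.1, -1.1, 0.7]
grip_width: 0.228
finger_force: 49.9
```

>>> {"api": "drive_tool", "payload": {
  "rows": [
    {"claw": 1,"dx": -0.03,"dy": 0,"dz": -0.1,"turn": 0},
    {"claw": 1,"dx": -0.06,"dy": 0,"dz": -0.2,"turn": 0},
    {"claw": 1,"dx": -0.1,"dy": 0,"dz": -0.35,"turn": 0},
    {"claw": 1,"dx": -0.15,"dy": 0,"dz": -0.5,"turn": 0},
    {"claw": 1,"dx": -0.2,"dy": 0,"dz": -0.65,"turn": 0},
    {"claw": 1,"dx": -0.24,"dy": 0,"dz": -0.8,"turn": 0},
    {"claw": 1,"dx": -0.28,"dy": 0,"dz": -0.93,"turn": 0},
    {"claw": 1,"dx": -0.3,"dy": 0,"dz": -1,"turn": 0}
  ]
}}

```text
t: 7.3
ee_pos: [0.4742, -0.401, 0.2298]
eef_rot: [3.121, -0.354, 0.002]
contact_force: [0.2, -0.7, -2.5]
grip_width: 0.23
finger_force: 50.2
```

>>> {"api": "drive_tool", "payload": {
  "rows": [
    {"claw": 1,"dx": 0,"dy": 0,"dz": -0.12,"turn": 0},
    {"claw": 1,"dx": 0,"dy": 0,"dz": -0.26,"turn": 0},
    {"claw": 1,"dx": 0.01,"dy": -0.15,"dz": -0.4,"turn": -0.12},
    {"claw": 1,"dx": 0.03,"dy": -0.35,"dz": -0.5,"turn": -0.3},
    {"claw": 1,"dx": 0.05,"dy": -0.55,"dz": -0.56,"turn": -0.5},
    {"claw": 1,"dx": 0.07,"dy": -0.75,"dz": -0.6,"turn": -0.7},
    {"claw": 1,"dx": 0.07,"dy": -0.9,"dz": -0.6,"turn": -0.88},
    {"claw": 1,"dx": 0.07,"dy": -1,"dz": -0.6,"turn": -0.98}
  ]
}}

```text
t: 8.3
ee_pos: [0.504, -0.304, 0.2892]
eef_rot: [3.108, 0.455, 0.001]
contact_force: [-0.2, -1.1, -2.7]
grip_width: 0.224
finger_force: 50.2
```

>>> {"api": "drive_tool", "payload": {
  "rows": [
    {"claw": 1,"dx": 0.05,"dy": -0.07,"dz": 0,"turn": -0.12},
    {"claw": 1,"dx": 0.12,"dy": -0.16,"dz": 0,"turn": -0.25},
    {"claw": 1,"dx": 0.2,"dy": -0.27,"dz": 0,"turn": -0.4},
    {"claw": 1,"dx": 0.28,"dy": -0.38,"dz": 0,"turn": -0.55},
    {"claw": 1,"dx": 0.36,"dy": -0.48,"dz": 0,"turn": -0.7},
    {"claw": 1,"dx": 0.44,"dy": -0.58,"dz": 0,"turn": -0.82},
    {"claw": 1,"dx": 0.49,"dy": -0.65,"dz": 0,"turn": -0.92},
    {"claw": 1,"dx": 0.51,"dy": -0.68,"dz": 0,"turn": -0.98}
  ]
}}

```text
t: 9.3
ee_pos: [0.5332, -0.225, 0.2887]
eef_rot: [2.892, 1.227, -0.0]
contact_force: [0.3, -0.3, -2.1]
grip_width: 0.227
finger_force: 50.2
```

>>> {"api": "drive_tool", "payload": {
  "rows": [
    {"claw": 1,"dx": 0,"dy": 0,"dz": 0,"turn": -0.12},
    {"claw": 1,"dx": 0,"dy": 0,"dz": 0,"turn": -0.25},
    {"claw": 1,"dx": 0,"dy": 0,"dz": 0,"turn": -0.4},
    {"claw": 1,"dx": 0,"dy": 0,"dz": 0,"turn": -0.55},
    {"claw": 1,"dx": 0,"dy": 0,"dz": 0,"turn": -0.7},
    {"claw": 1,"dx": 0,"dy": 0,"dz": 0,"turn": -0.82},
    {"claw": 1,"dx": 0,"dy": 0,"dz": 0,"turn": -0.92},
    {"claw": 1,"dx": 0,"dy": 0,"dz": 0,"turn": -0.98}
  ]
}}

```text
t: 10.3
ee_pos: [0.5329, -0.2259, 0.2886]
eef_rot: [2.487, 1.919, -0.0]
contact_force: [0.1, -1.0, -2.3]
grip_width: 0.229
finger_force: 50.2
```

>>> {"api": "drive_tool", "payload": {
  "rows": [
    {"claw": 1,"dx": 0,"dy": 0,"dz": 0,"turn": -0.12},
    {"claw": 1,"dx": 0,"dy": 0,"dz": 0,"turn": -0.25},
    {"claw": 1,"dx": 0,"dy": 0,"dz": 0,"turn": -0.4},
    {"claw": 1,"dx": 0,"dy": 0,"dz": 0,"turn": -0.55},
    {"claw": 1,"dx": 0,"dy": 0,"dz": 0,"turn": -0.7},
    {"claw": 1,"dx": 0,"dy": 0,"dz": 0,"turn": -0.82},
    {"claw": 1,"dx": 0,"dy": 0,"dz": 0,"turn": -0.92},
    {"claw": 1,"dx": 0,"dy": 0,"dz": 0,"turn": -0.98}
  ]
}}

```text
t: 11.3
ee_pos: [0.533, -0.2256, 0.2886]
eef_rot: [1.918, 2.487, -0.0]
contact_force: [-0.9, -0.1, -2.8]
grip_width: 0.227
finger_force: 50.2
```

```bash
python3 - <<'E'
from h import *
from scipy.spatial.transform import Rotation as Ro
s=bot.get_state();T=Ro.from_rotvec(s["eef_rot"]).as_matrix()
print(s["t"],np.array(s["ee_pos"]),"\n",T,np.array(s["qpos"]))
W=cam("wrist");np.savez("w2.npz",K=W[0],R=W[1],t=W[2])
im=imaging.capture("wrist");d=imaging.capture("side");sc=imaging.capture("scene")
for n,i in (("w2",im),("d2",d),("s2",sc)): cv2.imwrite(f"pics/{n}.png",i)
c=lambda i,x,y,w,h,k: cv2.resize(i[y:y+h,x:x+w],None,fx=k,fy=k,interpolation=cv2.INTER_CUBIC)
cv2.imwrite("pics/m2.png",np.vstack([c(im,120,0,400,200,2),np.hstack([c(sc,240,140,133,67,3),c(d,270,90,133,67,3)])[:, :798] if 0 else np.hstack([c(sc,230,120,160,80,2.5),c(d,270,100,160,80,2.5)])]))
E
```

```text
11.3 [ 0.533  -0.2256  0.2886] 
 [[-0.254   0.9672  0.0002]
 [ 0.9672  0.254  -0.0004]
 [-0.0004  0.0001 -1.    ]] [ 0.8282  0.1841 -0.5435  1.5287  0.0957  1.4551  0.538 ]
```

View pics/m2.png

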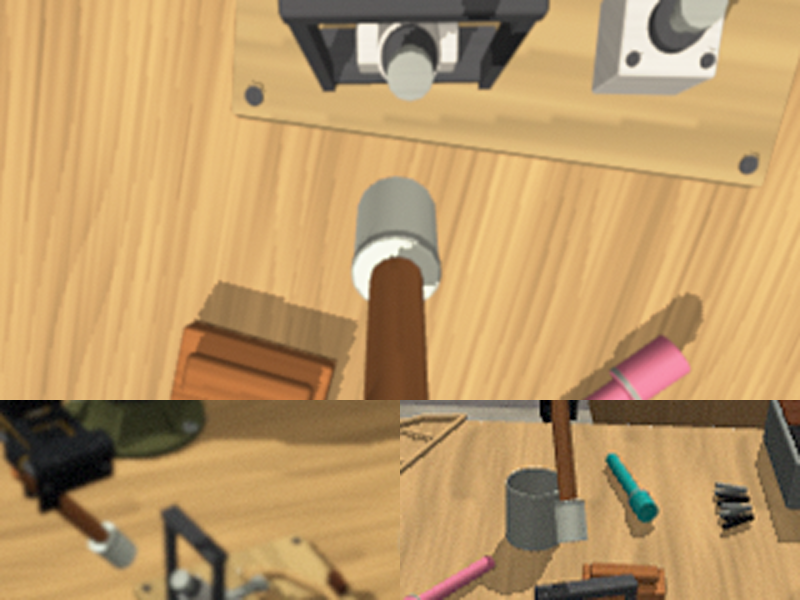

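```bash
python3 - <<'E'
from h import *
S,D=cam("scene"),cam("side");z=np.load("w2.npz");W=(z["K"],z["R"],z["t"])
q=lambda o,k,u,v:np.array([o[0]+(u+.5)/k-.5,o[1]+(v+.5)/k-.5])
s5=lambda u,v:q((280,155),5,u,v); d5=lambda u,v:q((275,165),5,u-400,v)
w=lambda u,v:q((120,0),2,u,v)
def onz(c,p,zz):
    K,R,t=c;C=-R.T@t;f=R.T@np.linalg.inv(K)@np.r_[p,1];return C+f*(zz-C[2])/f[2]
a,b=onz(W,w(281,18),.162),onz(W,w(548,18),.162);print("bar low edge",a,b,np.linalg.norm(a-b),np.degrees(np.arctan2(*(b-a)[1::-1])))
m=(a+b)/2;y=(b-a)/np.linalg.norm(b-a);x=np.array([-y[1],y[0],0]);o=m+.041*x;print("clamp origin",o,"x",x)
P,e=tri([(S,s5(112,185)),(D,d5(732,118)),(W,w(412,76))]);print("pin",P,e,"in clamp",(P-o)@x,(P-o)@y,P[2]-.018)
print("wrist ray at z .108,.112:",onz(W,w(412,76),.108),onz(W,w(412,76),.112))
P2,e=tri([(S,s5(112,185)),(W,w(412,76))]);print(P2,e)
# upright
print("upright",*tri([(S,s5(311,321)),(D,d5(475,203))]))
# mallet tilt from wrist image
s=bot.get_state();t=np.array(s["ee_pos"]);g=t+[0,0,.011];X=np.array([-.254,.9672,0])
for tl in (32,34,36):
    dd=np.r_[np.sin(np.radians(tl))*X[:2],-np.cos(np.radians(tl))]; 
    f=g+.153*dd
    n=np.cross(dd,[-X[1],X[0],0]); 
    ph=np.linspace(0,6.28,40);yy=np.array([X[1],-X[0],0]);nn=np.cross(dd,yy)
    ring=lambda L,r: proj(W,np.array([g+L*dd+r*(np.cos(k)*yy+np.sin(k)*nn) for k in ph]))
    A=ring(.153,.017);B=ring(.108,.017);
    cr=lambda p:((p[0]-120)*2,p[1]*2)
    print(tl,"face ctr",f,"min v face",cr([A[:,0].mean(),A[:,1].min()]),"shoulder vmax",cr([B[:,0].mean(),B[:,1].max()]), "in side",proj(D,f),"scene",proj(S,f))
E
```

```text
bar low edge [ 0.4452 -0.0796  0.162 ] [ 0.5526 -0.0514  0.162 ] 0.11104946146405666 14.708371236209759
clamp origin [ 0.4885 -0.0258  0.162 ] x [-0.2539  0.9672  0.    ]
pin [ 0.5023 -0.0759  0.1123] 0.5621900416577432 in clamp -0.0519092027373818 0.0006739517937576219 0.09433999510217848
wrist ray at z .108,.112: [ 0.5019 -0.0748  0.108 ] [ 0.502  -0.0757  0.112 ]
[ 0.5019 -0.0753  0.1101] 0.27347926271295364
upright [ 0.6372 -0.0055  0.1057] 0.13880149788786866
32 face ctr [ 0.5124 -0.147   0.1698] min v face (np.float64(396.62589521603786), np.float64(188.51678587391237)) shoulder vmax (np.float64(396.94864155040545), np.float64(320.4805318727869)) in side [[338.9779 156.5756]] scene [[277.7591 182.9814]]
34 face ctr [ 0.5113 -0.1427  0.1727] min v face (np.float64(396.6559917716246), np.float64(177.34944805632395)) shoulder vmax (np.float64(396.97665336268415), np.float64(312.58148493018643)) in side [[339.419  156.5556]] scene [[279.1392 181.5817]]
36 face ctr [ 0.5102 -0.1385  0.1758] min v face (np.float64(396.68827683387383), np.float64(166.05380902225528)) shoulder vmax (np.float64(397.00646358215454), np.float64(304.69592507474846)) in side [[339.8578 156.4679]] scene [[280.4831 180.1516]]
```

>>> {"api": "drive_tool", "payload": {
  "rows": [
    {"claw": 1,"dx": 0.05,"dy": 0.01,"dz": 0.04,"turn": 0},
    {"claw": 1,"dx": 0.12,"dy": 0.03,"dz": 0.09,"turn": 0},
    {"claw": 1,"dx": 0.21,"dy": 0.05,"dz": 0.15,"turn": 0},
    {"claw": 1,"dx": 0.3,"dy": 0.06,"dz": 0.22,"turn": 0},
    {"claw": 1,"dx": 0.39,"dy": 0.07,"dz": 0.28,"turn": 0},
    {"claw": 1,"dx": 0.46,"dy": 0.08,"dz": 0.335,"turn": 0},
    {"claw": 1,"dx": 0.5,"dy": 0.08,"dz": 0.365,"turn": 0},
    {"claw": 1,"dx": 0.515,"dy": 0.08,"dz": 0.375,"turn": 0}
  ]
}}

```text
t: 12.45
ee_pos: [0.5276, -0.1733, 0.2509]
eef_rot: [1.919, 2.487, -0.0]
contact_force: [-0.2, 0.2, -2.0]
grip_width: 0.229
finger_force: 50.2
```

```bash
python3 - <<'E'
from h import *
s=bot.get_state();print(s["t"],np.array(s["ee_pos"]),np.array(s["contact_force"]))
W=cam("wrist");np.savez("w3.npz",K=W[0],R=W[1],t=W[2])
im=imaging.capture("wrist");d=imaging.capture("side");sc=imaging.capture("scene")
for n,i in (("w3",im),("d3",d),("s3",sc)): cv2.imwrite(f"pics/{n}.png",i)
c=lambda i,x,y,w,h,k: cv2.resize(i[y:y+h,x:x+w],None,fx=k,fy=k,interpolation=cv2.INTER_CUBIC)
cv2.imwrite("pics/m3.png",np.vstack([c(im,220,0,200,75,4),np.hstack([c(sc,275,140,80,60,5),c(d,300,145,80,60,5)])]))
E
```

```text
12.45 [ 0.5276 -0.1733  0.2509] [-0.1783  0.1655 -2.025 ]
```

View pics/m3.png

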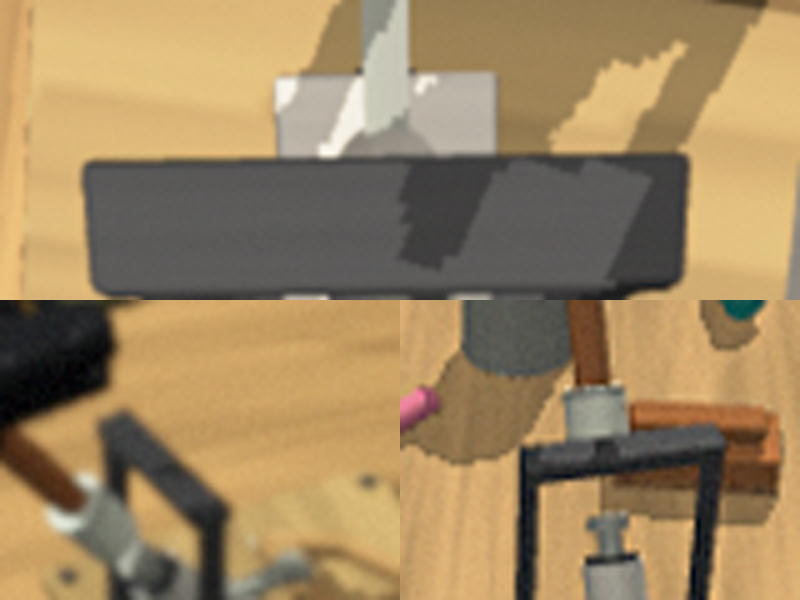

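```bash
python3 - <<'E'
from h import *
S,D=cam("scene"),cam("side")
T=np.array([.5276,-.1733,.2509]);g=T+[0,0,.011];X=np.array([-.254,.9672,0]);Y=np.array([.9672,.254,0])
dd=np.r_[.559*X[:2],-.829]
cs=lambda p:np.round((p-[275,140])*5,0);cd=lambda p:np.round((p-[300,145])*5+[400,0],0)
for L in (.07,.108,.13,.153,.181):
    p=g+L*dd; print(L,"scene",cs(proj(S,p)[0])+[0,300],"side",cd(proj(D,p)[0])+[0,300])
P=np.array([.502,-.0757,.112])
print("pin",cs(proj(S,P)[0])+[0,300],cd(proj(D,P)[0])+[0,300], "off y",(P-g)@Y)
print(np.diff(proj(D,np.array([P,P+.01*Y])),axis=0)*5,np.diff(proj(S,np.array([P,P+.01*Y])),axis=0)*5)
E
```

```text
0.07 scene [ 34. 468.] side [588. 316.]
0.108 scene [ 71. 499.] side [595. 386.]
0.13 scene [ 91. 517.] side [599. 426.]
0.153 scene [112. 534.] side [603. 468.]
0.181 scene [136. 555.] side [608. 519.]
pin [136. 555.] [608. 519.] off y 3.0080000000044696e-05
[[-17.6997   2.168 ]] [[9.2978 9.7648]]
```

>>> {"api": "drive_tool", "payload": {
  "rows": [
    {"claw": 1,"dx": 0.03,"dy": 0.01,"dz": 0.04,"turn": 0},
    {"claw": 1,"dx": 0.07,"dy": 0.01,"dz": 0.1,"turn": 0},
    {"claw": 1,"dx": 0.1,"dy": 0.01,"dz": 0.15,"turn": 0},
    {"claw": 1,"dx": 0.134,"dy": 0.01,"dz": 0.199,"turn": 0},
    {"claw": 1,"dx": 0.157,"dy": 0.01,"dz": 0.232,"turn": 0},
    {"claw": 1,"dx": 0.18,"dy": 0.01,"dz": 0.265,"turn": 0},
    {"claw": 1,"dx": 0.2,"dy": 0.01,"dz": 0.298,"turn": 0},
    {"claw": 1,"dx": 0.22,"dy": 0.01,"dz": 0.33,"turn": 0}
  ],
  "squeeze": 60
}}

```text
t: 13.6
ee_pos: [0.5235, -0.1527, 0.2186]
eef_rot: [1.919, 2.485, -0.001]
contact_force: [-0.2, -4.3, 5.0]
grip_width: 0.224
finger_force: 59.8
```

>>> {"api": "drive_tool", "payload": {
  "rows": [
    {"claw": 1,"dx": 0.011,"dy": 0,"dz": 0.017,"turn": 0},
    {"claw": 1,"dx": 0.022,"dy": 0,"dz": 0.033,"turn": 0},
    {"claw": 1,"dx": 0.034,"dy": 0,"dz": 0.05,"turn": 0},
    {"claw": 1,"dx": 0.045,"dy": 0,"dz": 0.066,"turn": 0},
    {"claw": 1,"dx": 0.05,"dy": 0,"dz": 0.075,"turn": 0},
    {"claw": 1,"dx": 0.056,"dy": 0,"dz": 0.083,"turn": 0},
    {"claw": 1,"dx": 0.056,"dy": 0,"dz": 0.083,"turn": 0},
    {"claw": 1,"dx": 0.056,"dy": 0,"dz": 0.083,"turn": 0}
  ]
}}

```text
t: 14.6
ee_pos: [0.5248, -0.154, 0.2161]
eef_rot: [1.915, 2.47, -0.006]
contact_force: [-0.7, -15.2, 24.3]
grip_width: 0.219
finger_force: 59.8
```

```bash
python3 - <<'E'
from h import *
d=imaging.capture("side");sc=imaging.capture("scene")
for n,i in (("d4",d),("s4",sc)): cv2.imwrite(f"pics/{n}.png",i)
c=lambda i,x,y,w,h,k: cv2.resize(i[y:y+h,x:x+w],None,fx=k,fy=k,interpolation=cv2.INTER_CUBIC)
cv2.imwrite("pics/m4.png",np.hstack([c(sc,280,155,50,60,8),c(d,315,160,50,60,8)]))
E
```

```text
(no output)
```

View pics/m4.png

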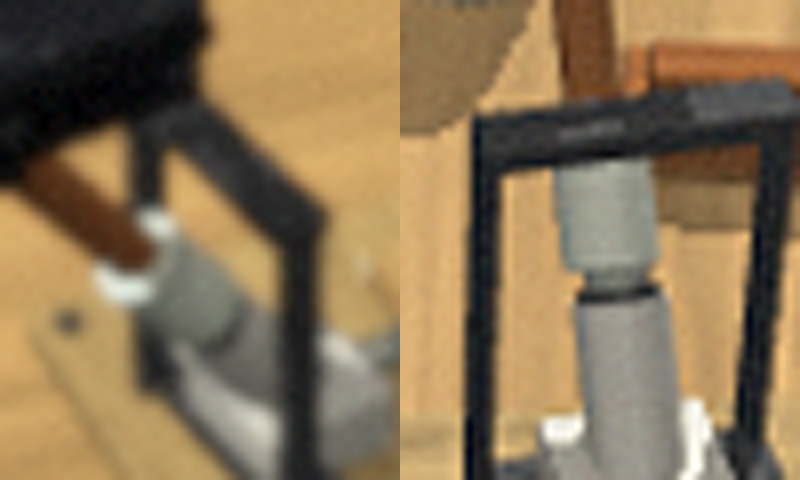

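>>> {"api": "drive_tool", "payload": {
  "rows": [
    {"claw": 1,"dx": -0.03,"dy": 0,"dz": -0.045,"turn": 0},
    {"claw": 1,"dx": -0.08,"dy": 0,"dz": -0.12,"turn": 0},
    {"claw": 1,"dx": -0.15,"dy": 0,"dz": -0.225,"turn": 0},
    {"claw": 1,"dx": -0.24,"dy": 0,"dz": -0.355,"turn": 0},
    {"claw": 1,"dx": -0.33,"dy": 0,"dz": -0.49,"turn": 0},
    {"claw": 1,"dx": -0.42,"dy": 0,"dz": -0.62,"turn": 0},
    {"claw": 1,"dx": -0.5,"dy": 0,"dz": -0.74,"turn": 0},
    {"claw": 1,"dx": -0.56,"dy": 0,"dz": -0.82,"turn": 0}
  ]
}}

```text
t: 15.7
ee_pos: [0.5362, -0.2013, 0.2927]
eef_rot: [1.92, 2.486, 0.0]
contact_force: [0.4, 0.9, -1.2]
grip_width: 0.227
finger_force: 60.3
```

>>> {"api": "drive_tool", "payload": {
  "rows": [
    {"claw": 1,"dx": 0,"dy": 0.1,"dz": -0.03,"turn": 0},
    {"claw": 1,"dx": 0,"dy": 0.25,"dz": -0.07,"turn": 0},
    {"claw": 1,"dx": 0,"dy": 0.4,"dz": -0.1,"turn": 0},
    {"claw": 1,"dx": 0,"dy": 0.56,"dz": -0.15,"turn": 0},
    {"claw": 1,"dx": 0,"dy": 0.72,"dz": -0.2,"turn": 0},
    {"claw": 1,"dx": 0,"dy": 0.86,"dz": -0.24,"turn": 0},
    {"claw": 1,"dx": 0,"dy": 0.96,"dz": -0.28,"turn": 0},
    {"claw": 1,"dx": 0,"dy": 1,"dz": -0.3,"turn": 0}
  ]
}}

```text
t: 16.7
ee_pos: [0.6334, -0.1745, 0.3215]
eef_rot: [-1.918, -2.488, -0.001]
contact_force: [-0.4, -0.3, -3.4]
grip_width: 0.226
finger_force: 60.3
```

```bash
cat > tilt.py <<'E'
from h import *
from scipy.spatial.transform import Rotation as Ro
# fit mallet tilt & length in hand from scene/side/wrist: score by image-white head mask vs projection
s=bot.get_state();T=np.array(s["ee_pos"]);M=Ro.from_rotvec(s["eef_rot"]).as_matrix()
print(s["t"],T,"F",np.array(s["contact_force"]),"M",np.array(s["torque"]),"grip",s["grip_width"],s["finger_force"])
g=T-.011*M[:,2];X,Y,Z=M.T
W=cam("wrist");im=imaging.capture("wrist");cv2.imwrite("pics/wt.png",im)
hsv=cv2.cvtColor(im,cv2.COLOR_BGR2HSV)
# grey/white head: low saturation, bright; limited to predicted area
mask=((hsv[...,1]<60)&(hsv[...,2]>90)).astype(np.uint8)
ph=np.linspace(0,2*np.pi,40)
best=[]
for tl in np.arange(-8,42,1.):
    for L in np.arange(.14,.168,.003):
        d=np.sin(np.radians(tl))*X+np.cos(np.radians(tl))*Z;n=np.cross(d,Y)
        P=np.array([g+l*d+.017*(np.cos(k)*Y+np.sin(k)*n) for l in(L,L-.045) for k in ph])
        h=cv2.convexHull(np.float32(proj(W,P)));A=np.zeros(mask.shape,np.uint8);cv2.fillConvexPoly(A,np.int32(np.round(h)),1)
        big=cv2.dilate(A,np.ones((9,9)));
        best.append(((mask&A).sum()/max(A.sum(),1)-(mask&(big-A)).sum()/max((big-A).sum(),1),tl,L))
best.sort(reverse=True);print([tuple(np.round(b,3)) for b in best[:5]])
E
python3 tilt.py
```

```text
16.7 [ 0.6334 -0.1745  0.3215] F [-0.4477 -0.2889 -3.3845] M [-0.1068 -0.0766 -0.0039] grip 0.22626627783883305 60.32112550456077
[(np.float64(0.708), np.float64(34.0), np.float64(0.158)), (np.float64(0.706), np.float64(33.0), np.float64(0.161)), (np.float64(0.698), np.float64(34.0), np.float64(0.155)), (np.float64(0.698), np.float64(32.0), np.float64(0.164)), (np.float64(0.685), np.float64(35.0), np.float64(0.155))]
```

>>> {"api": "drive_tool", "payload": {
  "rows": [
    {"claw": 1,"dx": 0,"dy": 0,"dz": 0,"turn": 0},
    {"claw": 1,"dx": 0,"dy": 0,"dz": 0,"turn": 0},
    {"claw": 1,"dx": 0,"dy": 0,"dz": 0,"turn": 0},
    {"claw": 1,"dx": 0,"dy": 0,"dz": 0,"turn": 0},
    {"claw": 1,"dx": 0,"dy": 0,"dz": 0,"turn": 0},
    {"claw": 1,"dx": 0,"dy": 0,"dz": 0,"turn": 0},
    {"claw": 1,"dx": 0,"dy": 0,"dz": 0,"turn": 0},
    {"claw": 1,"dx": 0,"dy": 0,"dz": 0,"turn": 0}
  ],
  "squeeze": 8
}}

```text
t: 17.75
ee_pos: [0.6326, -0.1753, 0.3217]
eef_rot: [-1.92, -2.487, 0.0]
contact_force: [0.3, -0.7, -2.7]
grip_width: 0.233
finger_force: 8.0
```

```bash
python3 tilt.py
```

```text
17.75 [ 0.6326 -0.1753  0.3217] F [ 0.2714 -0.7271 -2.7235] M [-0.0881 -0.146   0.0231] grip 0.23345404490637195 8.000203898409382
[(np.float64(0.645), np.float64(22.0), np.float64(0.161)), (np.float64(0.643), np.float64(23.0), np.float64(0.155)), (np.float64(0.64), np.float64(23.0), np.float64(0.158)), (np.float64(0.63), np.float64(22.0), np.float64(0.158)), (np.float64(0.629), np.float64(24.0), np.float64(0.152))]
```

>>> {"api": "drive_tool", "payload": {
  "rows": [
    {"claw": 1,"dx": 0,"dy": 0,"dz": 0,"turn": 0},
    {"claw": 1,"dx": 0,"dy": 0,"dz": 0,"turn": 0},
    {"claw": 1,"dx": 0,"dy": 0,"dz": 0,"turn": 0},
    {"claw": 1,"dx": 0,"dy": 0,"dz": 0,"turn": 0},
    {"claw": 1,"dx": 0,"dy": 0,"dz": 0,"turn": 0},
    {"claw": 1,"dx": 0,"dy": 0,"dz": 0,"turn": 0},
    {"claw": 1,"dx": 0,"dy": 0,"dz": 0,"turn": 0},
    {"claw": 1,"dx": 0,"dy": 0,"dz": 0,"turn": 0}
  ],
  "squeeze": 4
}}

```text
t: 18.8
ee_pos: [0.6326, -0.1753, 0.3217]
eef_rot: [1.92, 2.487, -0.0]
contact_force: [0.7, -0.4, -2.0]
grip_width: 0.236
finger_force: 4.0
```

```bash
python3 tilt.py
```

```text
18.8 [ 0.6326 -0.1753  0.3217] F [ 0.7411 -0.44   -2.0493] M [-0.0839 -0.1696  0.0041] grip 0.2357197227783974 4.000098746619187
[(np.float64(0.638), np.float64(20.0), np.float64(0.161)), (np.float64(0.638), np.float64(21.0), np.float64(0.158)), (np.float64(0.634), np.float64(22.0), np.float64(0.155)), (np.float64(0.629), np.float64(21.0), np.float64(0.155)), (np.float64(0.626), np.float64(20.0), np.float64(0.164))]
```

```bash
python3 - <<'E'
from h import *
d=imaging.capture("side");im=cv2.imread("pics/wt.png");sc=imaging.capture("scene")
c=lambda i,x,y,w,h,k: cv2.resize(i[y:y+h,x:x+w],None,fx=k,fy=k,interpolation=cv2.INTER_CUBIC)
cv2.imwrite("pics/m5.png",np.vstack([c(im,160,0,320,120,2.5),np.hstack([c(sc,270,110,100,75,4),c(d,230,80,100,75,4)])]))
E
```

```text
(no output)
```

View pics/m5.png

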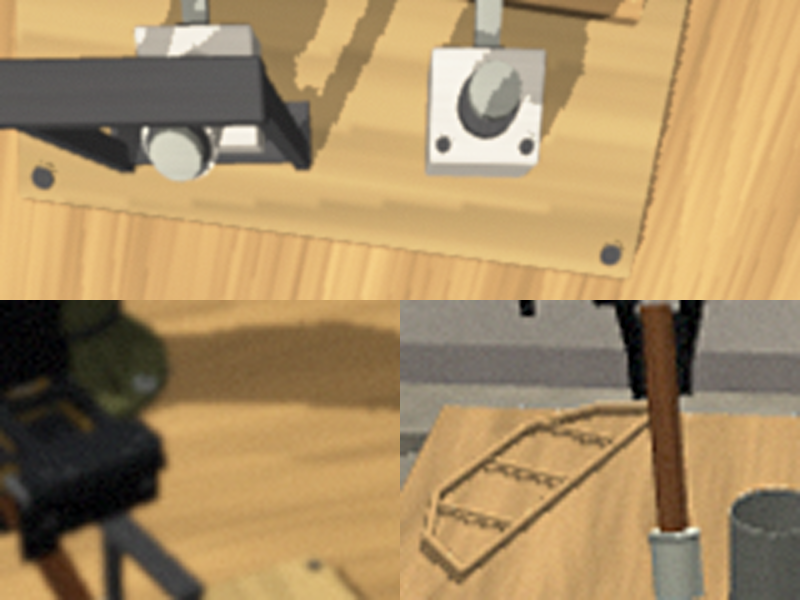

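>>> {"api": "drive_tool", "payload": {
  "rows": [
    {"claw": 1,"dx": 0.12,"dy": 0,"dz": 0,"turn": 0},
    {"claw": 1,"dx": -0.12,"dy": 0,"dz": 0,"turn": 0},
    {"claw": 1,"dx": 0.12,"dy": 0,"dz": 0,"turn": 0},
    {"claw": 1,"dx": -0.1,"dy": 0,"dz": 0,"turn": 0},
    {"claw": 1,"dx": 0.08,"dy": 0,"dz": 0,"turn": 0},
    {"claw": 1,"dx": -0.06,"dy": 0,"dz": 0,"turn": 0},
    {"claw": 1,"dx": 0.03,"dy": 0,"dz": 0,"turn": 0},
    {"claw": 1,"dx": 0,"dy": 0,"dz": 0,"turn": 0}
  ],
  "squeeze": 3
}}

```text
t: 19.95
ee_pos: [0.6327, -0.1737, 0.322]
eef_rot: [-1.917, -2.489, -0.001]
contact_force: [-0.1, 0.5, -2.4]
grip_width: 0.24
finger_force: 3.0
```

```bash
cat > tilt2.py <<'E'
from h import *
from scipy.spatial.transform import Rotation as Ro
s=bot.get_state();T=np.array(s["ee_pos"]);M=Ro.from_rotvec(s["eef_rot"]).as_matrix()
print(s["t"],T,"F",np.array(s["contact_force"]),"M",np.array(s["torque"])@M,"grip",s["grip_width"],s["finger_force"])
g=T-.011*M[:,2];X,Y,Z=M.T;ph=np.linspace(0,2*np.pi,40)
C={n:(cam(n),imaging.capture(n)) for n in("scene","side","wrist")}
def hull(c,d,a,b,r,shape):
    n=np.cross(d,Y);P=np.array([g+l*d+r*(np.cos(k)*Y+np.sin(k)*n) for l in(a,b) for k in ph])
    A=np.zeros(shape,np.uint8);cv2.fillConvexPoly(A,np.int32(np.round(cv2.convexHull(np.float32(proj(c,P)))*16)),1,shift=4);return A
for n,(c,im) in C.items():
    cv2.imwrite(f"pics/t_{n}.png",im);h=cv2.cvtColor(im,cv2.COLOR_BGR2HSV).astype(int)
    wood=((h[...,0]<12)&(h[...,1]>110)&(h[...,2]<170)).astype(np.uint8);grey=((h[...,1]<60)&(h[...,2]>80)).astype(np.uint8)
    def sc(A,m):
        B=cv2.dilate(A,np.ones((7,7)))-A; return (m&A).sum()/max(A.sum(),1)-(m&B).sum()/max(B.sum(),1)
    r=[]
    for tl in np.arange(-10,40,1.):
      for L in (.149,.152,.155,.158,.161):
        d=np.sin(np.radians(tl))*X+np.cos(np.radians(tl))*Z
        r.append((sc(hull(c,d,.03,L-.045,.0105,wood.shape),wood)+sc(hull(c,d,L-.045,L,.017,wood.shape),grey),tl,L))
    r.sort(reverse=True);print(n,[tuple(map(float,np.round(b,3))) for b in r[:4]])
E
python3 tilt2.py
```

```text
19.95 [ 0.6327 -0.1737  0.322 ] F [-0.0867  0.5241 -2.4288] M [-0.072  -0.0363 -0.0663] grip 0.24029888336069055 3.000203663832508
scene [(0.751, 4.0, 0.158), (0.742, 4.0, 0.161), (0.741, 4.0, 0.155), (0.738, 5.0, 0.158)]
side [(0.861, 2.0, 0.161), (0.85, 1.0, 0.161), (0.85, 3.0, 0.161), (0.848, 3.0, 0.158)]
wrist [(0.517, 4.0, 0.155), (0.514, 4.0, 0.158), (0.51, 4.0, 0.161), (0.508, 5.0, 0.155)]
```

>>> {"api": "drive_tool", "payload": {
  "rows": [
    {"claw": 1,"dx": 0.08,"dy": 0,"dz": 0,"turn": 0},
    {"claw": 1,"dx": -0.08,"dy": 0,"dz": 0,"turn": 0},
    {"claw": 1,"dx": 0.07,"dy": 0,"dz": 0,"turn": 0},
    {"claw": 1,"dx": -0.06,"dy": 0,"dz": 0,"turn": 0},
    {"claw": 1,"dx": 0.04,"dy": 0,"dz": 0,"turn": 0},
    {"claw": 1,"dx": -0.03,"dy": 0,"dz": 0,"turn": 0},
    {"claw": 1,"dx": 0.01,"dy": 0,"dz": 0,"turn": 0},
    {"claw": 1,"dx": 0,"dy": 0,"dz": 0,"turn": 0}
  ],
  "squeeze": 3
}}

```text
t: 21.1
ee_pos: [0.6326, -0.1747, 0.3218]
eef_rot: [-1.919, -2.488, -0.0]
contact_force: [0.2, -0.9, -2.6]
grip_width: 0.244
finger_force: 3.0
```

>>> {"api": "drive_tool", "payload": {
  "rows": [
    {"claw": 1,"dx": 0,"dy": 0,"dz": 0,"turn": 0},
    {"claw": 1,"dx": 0,"dy": 0,"dz": 0,"turn": 0},
    {"claw": 1,"dx": 0,"dy": 0,"dz": 0,"turn": 0},
    {"claw": 1,"dx": 0,"dy": 0,"dz": 0,"turn": 0},
    {"claw": 1,"dx": 0,"dy": 0,"dz": 0,"turn": 0},
    {"claw": 1,"dx": 0,"dy": 0,"dz": 0,"turn": 0},
    {"claw": 1,"dx": 0,"dy": 0,"dz": 0,"turn": 0},
    {"claw": 1,"dx": 0,"dy": 0,"dz": 0,"turn": 0}
  ],
  "squeeze": 50
}}

```text
t: 22.1
ee_pos: [0.6326, -0.1753, 0.3217]
eef_rot: [1.92, 2.487, -0.0]
contact_force: [0.7, -0.0, -2.5]
grip_width: 0.227
finger_force: 50.0
```

```bash
python3 tilt2.py; python3 - <<'E'
from h import *
# upright pin from wrist image wt.png (crop m5, 2.5x, offset 160,0): pose at t=18.8
W=cam("wrist");K,R,t=W
from math import *
u,v=160+495/2.5,88/2.5
C=-R.T@t;f=R.T@np.linalg.inv(K)@np.r_[u,v,1];print(C+f*(.104-C[2])/f[2])
E
```

```text
22.1 [ 0.6326 -0.1753  0.3217] F [ 0.6544 -0.0368 -2.4673] M [-0.0976 -0.0394 -0.0064] grip 0.22713290967188335 50.00009899958968
scene [(0.736, 0.0, 0.161), (0.729, 1.0, 0.161), (0.726, -1.0, 0.161), (0.721, 0.0, 0.158)]
side [(0.848, 0.0, 0.161), (0.844, 2.0, 0.158), (0.842, -1.0, 0.161), (0.842, 2.0, 0.161)]
wrist [(0.525, 1.0, 0.161), (0.511, 1.0, 0.158), (0.507, 2.0, 0.158), (0.503, 2.0, 0.161)]
[ 0.6349 -0.0046  0.104 ]
```

>>> {"api": "drive_tool", "payload": {
  "rows": [
    {"claw": 1,"dx": 0.08,"dy": 0.06,"dz": 0,"turn": 0},
    {"claw": 1,"dx": 0.2,"dy": 0.13,"dz": 0,"turn": 0},
    {"claw": 1,"dx": 0.35,"dy": 0.2,"dz": 0,"turn": 0},
    {"claw": 1,"dx": 0.5,"dy": 0.28,"dz": 0,"turn": 0},
    {"claw": 1,"dx": 0.65,"dy": 0.35,"dz": 0,"turn": 0},
    {"claw": 1,"dx": 0.8,"dy": 0.41,"dz": 0,"turn": 0},
    {"claw": 1,"dx": 0.92,"dy": 0.45,"dz": 0,"turn": 0},
    {"claw": 1,"dx": 1,"dy": 0.466,"dz": 0,"turn": 0}
  ]
}}

```text
t: 23.25
ee_pos: [0.6524, -0.0657, 0.3218]
eef_rot: [-1.919, -2.488, 0.0]
contact_force: [1.2, -0.3, -3.2]
grip_width: 0.23
finger_force: 50.0
```

>>> {"api": "drive_tool", "payload": {
  "rows": [
    {"claw": 1,"dx": 0.08,"dy": 0,"dz": 0,"turn": 0},
    {"claw": 1,"dx": 0.18,"dy": 0,"dz": 0,"turn": 0},
    {"claw": 1,"dx": 0.3,"dy": 0,"dz": 0,"turn": 0},
    {"claw": 1,"dx": 0.42,"dy": 0,"dz": 0,"turn": 0},
    {"claw": 1,"dx": 0.52,"dy": 0,"dz": 0,"turn": 0},
    {"claw": 1,"dx": 0.6,"dy": 0,"dz": 0,"turn": 0},
    {"claw": 1,"dx": 0.638,"dy": 0,"dz": 0,"turn": 0},
    {"claw": 1,"dx": 0.638,"dy": 0,"dz": 0,"turn": 0}
  ]
}}

```text
t: 24.25
ee_pos: [0.6362, -0.0049, 0.3218]
eef_rot: [1.919, 2.487, -0.0]
contact_force: [0.2, -0.3, -3.2]
grip_width: 0.23
finger_force: 50.0
```

```bash
python3 tilt2.py; python3 - <<'E'
from h import *
S,D=cam("scene"),cam("side")
c=lambda i,x,y,w,h,k: cv2.resize(i[y:y+h,x:x+w],None,fx=k,fy=k,interpolation=cv2.INTER_CUBIC)
out=[]
s=np.array(bot.get_state()["ee_pos"])
for n,cm,o in (("scene",S,(315,170)),("side",D,(265,150))):
    i=c(cv2.imread(f"pics/t_{n}.png"),*o,50,75,8)
    for z in (.104,.173): 
        p=(proj(cm,[[s[0],s[1],z]])[0]-o+.5)*8;cv2.drawMarker(i,tuple(int(x) for x in p),(0,0,255),0,12,1)
    out.append(i)
cv2.imwrite("pics/m6.png",np.hstack(out))
E
```

```text
24.25 [ 0.6362 -0.0049  0.3218] F [ 0.1983 -0.3301 -3.1967] M [-0.1303 -0.0185 -0.0403] grip 0.23016183325257883 49.99986179172993
scene [(0.718, -1.0, 0.161), (0.714, -1.0, 0.158), (0.695, 0.0, 0.161), (0.677, -2.0, 0.161)]
side [(0.848, 0.0, 0.161), (0.832, 1.0, 0.161), (0.827, -1.0, 0.161), (0.825, 2.0, 0.161)]
wrist [(0.546, 15.0, 0.149), (0.539, 16.0, 0.149), (0.535, 14.0, 0.149), (0.525, 14.0, 0.152)]
```

View pics/m6.png

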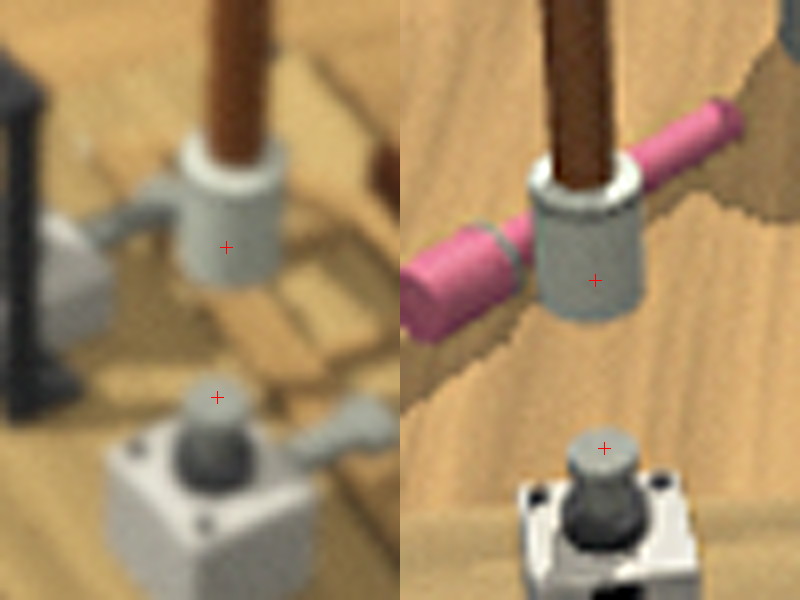

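>>> {"api": "drive_tool", "payload": {
  "rows": [
    {"claw": 1,"dx": 0,"dy": -0.015,"dz": 0.12,"turn": 0},
    {"claw": 1,"dx": 0,"dy": -0.015,"dz": 0.28,"turn": 0},
    {"claw": 1,"dx": 0,"dy": -0.015,"dz": 0.42,"turn": 0},
    {"claw": 1,"dx": 0,"dy": -0.015,"dz": 0.54,"turn": 0},
    {"claw": 1,"dx": 0,"dy": -0.015,"dz": 0.62,"turn": 0},
    {"claw": 1,"dx": 0,"dy": -0.015,"dz": 0.69,"turn": 0},
    {"claw": 1,"dx": 0,"dy": -0.015,"dz": 0.76,"turn": 0},
    {"claw": 1,"dx": 0,"dy": -0.015,"dz": 0.82,"turn": 0}
  ],
  "squeeze": 60
}}

```text
t: 25.4
ee_pos: [0.6349, -0.0053, 0.2414]
eef_rot: [1.919, 2.486, 0.001]
contact_force: [-2.1, 0.1, 6.2]
grip_width: 0.228
finger_force: 60.0
```

>>> {"api": "drive_tool", "payload": {
  "rows": [
    {"claw": 1,"dx": 0,"dy": 0,"dz": 0.02,"turn": 0},
    {"claw": 1,"dx": 0,"dy": 0,"dz": 0.04,"turn": 0},
    {"claw": 1,"dx": 0,"dy": 0,"dz": 0.06,"turn": 0},
    {"claw": 1,"dx": 0,"dy": 0,"dz": 0.075,"turn": 0},
    {"claw": 1,"dx": 0,"dy": 0,"dz": 0.09,"turn": 0},
    {"claw": 1,"dx": 0,"dy": 0,"dz": 0.1,"turn": 0},
    {"claw": 1,"dx": 0,"dy": 0,"dz": 0.1,"turn": 0},
    {"claw": 1,"dx": 0,"dy": 0,"dz": 0.1,"turn": 0}
  ]
}}

```text
t: 26.4
ee_pos: [0.6362, -0.0048, 0.2401]
eef_rot: [1.915, 2.48, 0.005]
contact_force: [-10.4, -0.3, 37.2]
grip_width: 0.233
finger_force: 60.3
```

>>> {"api": "drive_tool", "payload": {
  "rows": [
    {"claw": 1,"dx": 0,"dy": 0,"dz": -0.06,"turn": 0},
    {"claw": 1,"dx": 0,"dy": 0,"dz": -0.16,"turn": 0},
    {"claw": 1,"dx": 0,"dy": 0,"dz": -0.3,"turn": 0},
    {"claw": 1,"dx": 0,"dy": 0,"dz": -0.46,"turn": 0},
    {"claw": 1,"dx": 0,"dy": 0,"dz": -0.62,"turn": 0},
    {"claw": 1,"dx": 0,"dy": 0,"dz": -0.78,"turn": 0},
    {"claw": 1,"dx": 0,"dy": 0,"dz": -0.92,"turn": 0},
    {"claw": 1,"dx": 0,"dy": 0,"dz": -1,"turn": 0}
  ]
}}

```text
t: 27.4
ee_pos: [0.635, -0.0053, 0.3309]
eef_rot: [1.919, 2.486, 0.001]
contact_force: [-0.2, -0.3, -2.5]
grip_width: 0.226
finger_force: 60.0
```

```bash
sed -i 's/(.149,.152,.155,.158,.161)/(.152,.155,.158,.161,.164,.167)/' tilt2.py; python3 tilt2.py; python3 - <<'E'
from h import *
S,D=cam("scene"),cam("side")
c=lambda i,x,y,w,h,k: cv2.resize(i[y:y+h,x:x+w],None,fx=k,fy=k,interpolation=cv2.INTER_CUBIC)
top=[];bot_=[]
for n,cm,o in (("scene",S,(318,205)),("side",D,(270,190))):
    i=c(cv2.imread(f"pics/t_{n}.png"),*o,50,37,8)
    for z in (.086,.104): 
        p=(proj(cm,[[.636,-.005,z]])[0]-o+.5)*8;cv2.drawMarker(i,tuple(int(x) for x in p),(0,0,255),0,12,1)
    top.append(i)
for n,o in (("scene",(290,170)),("side",(320,170))): bot_.append(c(cv2.imread(f"pics/t_{n}.png"),*o,50,37,8))
cv2.imwrite("pics/m7.png",np.vstack([np.hstack(top),np.hstack(bot_)]))
E
```

```text
27.4 [ 0.635  -0.0053  0.3309] F [-0.1766 -0.3427 -2.4749] M [-0.135  -0.0284 -0.039 ] grip 0.22553083213984915 59.99617785215378
scene [(0.69, -1.0, 0.161), (0.686, -1.0, 0.164), (0.683, 0.0, 0.161), (0.682, -1.0, 0.167)]
side [(0.872, -3.0, 0.167), (0.863, -2.0, 0.167), (0.844, -1.0, 0.164), (0.84, -4.0, 0.167)]
wrist [(0.592, 15.0, 0.152), (0.585, 14.0, 0.152), (0.576, 14.0, 0.155), (0.565, 15.0, 0.155)]
```

View pics/m7.png

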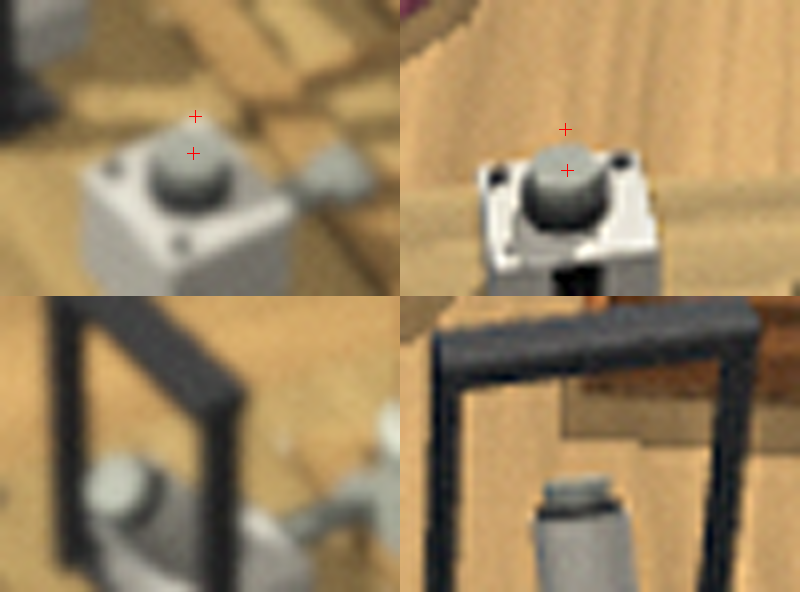

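```bash
python3 - <<'E'
from h import *
S,D=cam("scene"),cam("side")
P=np.array([.502,-.0757,.112]);a=np.r_[np.sin(np.radians(35))*np.array([.254,-.967]),np.cos(np.radians(35))]
for c in (S,D): print([proj(c,P-k*a)[0] for k in (0,.010,.018,.026)])
for f,u in (("side0",341),("side0",342),("t_side",342),("t_side",343)):
    im=cv2.cvtColor(cv2.imread(f"pics/{f}.png"),cv2.COLOR_BGR2HSV);print(f,u,"V",im[184:202,u,2].tolist(),"S",im[184:202,u,1].tolist())
E
```

```text
[array([302.1367, 191.0438]), array([303.8818, 192.4561]), array([305.2623, 193.5734]), array([306.6293, 194.6797])]
[array([341.6333, 188.7201]), array([342.0142, 192.336 ]), array([342.3185, 195.2243]), array([342.6223, 198.1086])]
side0 341 V [139, 134, 135, 154, 138, 117, 113, 115, 116, 118, 118, 121, 75, 62, 141, 155, 157, 153] S [114, 124, 128, 76, 26, 20, 20, 20, 29, 22, 15, 19, 17, 12, 25, 23, 26, 27]
side0 342 V [138, 134, 132, 155, 130, 112, 110, 113, 117, 123, 124, 124, 81, 78, 146, 165, 156, 155] S [116, 122, 128, 74, 31, 14, 21, 16, 17, 23, 16, 23, 22, 10, 26, 26, 28, 25]
t_side 342 V [140, 134, 134, 125, 187, 207, 208, 208, 197, 150, 116, 117, 75, 73, 144, 163, 157, 159] S [118, 128, 120, 122, 117, 121, 118, 128, 84, 37, 15, 20, 14, 17, 23, 25, 21, 29]
t_side 343 V [134, 135, 129, 124, 187, 207, 201, 206, 194, 133, 106, 105, 63, 86, 147, 156, 157, 155] S [120, 113, 130, 117, 119, 119, 119, 126, 68, 23, 19, 19, 20, 18, 23, 21, 19, 25]
```

```bash
python3 - <<'E'
from h import *
from scipy.spatial.transform import Rotation as Ro
z=np.load("w2.npz");K,R,t=z["K"],z["R"],z["t"];C=-R.T@t
T0=np.array([.533,-.2256,.2886]);dT=np.array([.6326,-.1753,.3217])-T0
W=(K,R,t-R@dT)   # same orientation
P=np.array([.502,-.0757,.112]);a=np.r_[np.sin(np.radians(35))*np.array([.254,-.967]),np.cos(np.radians(35))]
for k in (0,.01,.014,.018): print(k,proj(W,P-k*a)[0])
U=np.array([.6358,-.005,.104]);print("upright",proj(W,U)[0],"obs",160+495/2.5,88/2.5)
im=cv2.imread("pics/wt.png");h=cv2.cvtColor(im,cv2.COLOR_BGR2HSV)
print("u=232 V",h[44:76,232,2].tolist());print("v=60 V",h[60,212:254,2].tolist(),"S",h[60,212:254,1].tolist())
E
```

```text
0 [228.5528  67.9489]
0.01 [230.1609  63.5892]
0.014 [230.7879  61.8894]
0.018 [231.406   60.2139]
upright [358.7338  35.7585] obs 358.0 35.2
u=232 V [92, 94, 95, 90, 80, 63, 67, 102, 116, 148, 196, 211, 211, 208, 208, 210, 210, 209, 210, 212, 211, 209, 209, 208, 205, 203, 207, 208, 204, 211, 217, 217]
v=60 V [64, 64, 70, 82, 91, 118, 154, 158, 208, 216, 215, 214, 214, 213, 212, 211, 212, 209, 211, 209, 210, 208, 208, 207, 209, 208, 187, 135, 88, 65, 50, 53, 94, 154, 180, 158, 151, 153, 153, 154, 153, 152] S [0, 4, 7, 9, 8, 15, 20, 21, 25, 24, 24, 24, 24, 24, 25, 24, 24, 22, 23, 23, 23, 21, 23, 23, 23, 22, 25, 25, 20, 16, 10, 10, 24, 28, 30, 29, 27, 27, 27, 28, 28, 29]
```

```bash
python3 - <<'E'
from h import *
S,D,=cam("scene"),cam("side")
U=np.array([.636,-.005,.104]);print([proj(D,U-[0,0,k])[0] for k in (0,.018)])
for f in ("side0","t_side"):
    im=cv2.cvtColor(cv2.imread(f"pics/{f}.png"),cv2.COLOR_BGR2HSV)
    for u in (289,290,291): print(f,u,"S",im[198:222,u,1].tolist(),"V",im[198:222,u,2].tolist())
# subpixel registration of leaning pin head: rows profile along axis in 3 stages incl d4 (pressed)
for f in ("side0","d2","d3","d4","d3","t_side"):
    im=cv2.cvtColor(cv2.imread(f"pics/{f}.png"),cv2.COLOR_BGR2HSV); print(f,im[186:199,342,1].tolist(),im[186:199,342,2].tolist())
# scene: pin head centroid by bright low-sat mask
for f in ("scene0","t_scene"):
    im=cv2.cvtColor(cv2.imread(f"pics/{f}.png"),cv2.COLOR_BGR2HSV)[182:204,294:318]
    m=((im[...,1]<45)&(im[...,2]>130)).astype(np.uint8)
    for r in im[...,2]: print(' '.join(f"{v:3d}" for v in r))
    print()
E
```

```text
[array([290.2032, 205.7181]), array([290.4832, 210.8748])]
side0 289 S [123, 117, 119, 121, 123, 89, 29, 18, 23, 21, 23, 24, 25, 22, 23, 11, 24, 4, 5, 24, 35, 29, 22, 24] V [205, 207, 207, 211, 222, 204, 174, 170, 177, 172, 180, 116, 90, 92, 87, 92, 74, 62, 48, 43, 22, 113, 153, 160]
side0 290 S [119, 115, 125, 124, 125, 69, 19, 16, 21, 19, 22, 23, 23, 24, 28, 20, 7, 13, 0, 37, 41, 20, 22, 27] V [204, 204, 200, 206, 208, 186, 173, 176, 173, 177, 184, 123, 77, 84, 90, 89, 75, 60, 48, 41, 31, 112, 152, 163]
side0 291 S [120, 119, 117, 119, 126, 69, 20, 20, 24, 22, 23, 25, 19, 9, 28, 27, 24, 13, 28, 40, 23, 21, 27, 26] V [199, 197, 198, 193, 197, 188, 176, 176, 178, 185, 168, 110, 80, 81, 81, 85, 74, 61, 46, 38, 22, 120, 151, 184]
t_side 289 S [119, 119, 120, 118, 120, 118, 120, 121, 123, 128, 47, 13, 21, 19, 18, 20, 23, 20, 10, 19, 38, 19, 22, 23] V [207, 206, 209, 214, 211, 218, 221, 223, 217, 220, 190, 179, 172, 177, 182, 142, 100, 78, 50, 40, 34, 109, 159, 165]
t_side 290 S [120, 115, 124, 118, 121, 122, 123, 118, 122, 112, 39, 18, 22, 23, 21, 21, 25, 14, 13, 55, 17, 33, 23, 29] V [
[... 4614 characters left out ...]
 122 124 119  92  64  44  28
189 170 128  70  43  38  60  99 131 136 128 111  83  65  64  92 115 120 119 113  88  60  38  34
188 173 126  72  43  38  59  98 121 121 103  85  73  67  81 105 114 118 115 109  88  61  41  34
188 169 128  75  42  38  52  86 119 129 113  89  79  88  96 104 113 113 110 107  88  62  42  31
187 171 132  78  46  35  42  67 103 127 125 110  95  92  99  99 105 103 109 104  84  58  44  32
184 172 133  84  48  38  40  53  84 121 138 129 113 100  95  95  99 103 106 100  81  59  40  32
187 176 137  88  51  42  45  56  86 124 144 147 138 122 101  95  96 100  98 101  80  57  43  33
189 176 150 110  71  64  60  58  87 123 151 160 157 146 127 113  98  96  97  94  76  56  38  36
```

```bash
python3 - <<'E'
from h import *
D=cam("side")
U=np.array([.636,-.005,0])
for n,p in dict(topback_out=[0,-.012,.104],topfront_out=[0,.012,.104],topback_home=[0,-.012,.086],topfront_home=[0,.012,.086],headbot=[0,.012,.078],collartop=[0,.015,.078],collarbase=[0,.015,.068]).items(): print(n,proj(D,U+p)[0])
E
```

```text
topback_out [290.7126 202.7727]
topfront_out [289.6838 208.7212]
topback_home [290.984  207.9149]
topfront_home [289.9727 213.892 ]
headbot [290.0989 216.1508]
collartop [289.9707 216.9157]
collarbase [290.1278 219.7077]
```

>>> {"api": "drive_tool", "payload": {
  "rows": [
    {"claw": 1,"dx": -0.08,"dy": 0,"dz": 0,"turn": 0},
    {"claw": 1,"dx": -0.2,"dy": 0,"dz": 0,"turn": 0},
    {"claw": 1,"dx": -0.34,"dy": 0,"dz": 0,"turn": 0},
    {"claw": 1,"dx": -0.48,"dy": 0,"dz": 0,"turn": 0},
    {"claw": 1,"dx": -0.62,"dy": 0,"dz": 0,"turn": 0},
    {"claw": 1,"dx": -0.76,"dy": 0,"dz": 0,"turn": 0},
    {"claw": 1,"dx": -0.89,"dy": 0,"dz": 0,"turn": 0},
    {"claw": 1,"dx": -1,"dy": 0,"dz": 0,"turn": 0}
  ]
}}

```text
t: 28.55
ee_pos: [0.6603, -0.1031, 0.3297]
eef_rot: [-1.92, -2.487, 0.0]
contact_force: [0.1, -0.4, -2.0]
grip_width: 0.228
finger_force: 60.0
```

>>> {"api": "drive_tool", "payload": {
  "rows": [
    {"claw": 1,"dx": -0.12,"dy": -0.05,"dz": 0,"turn": 0},
    {"claw": 1,"dx": -0.24,"dy": -0.12,"dz": 0,"turn": 0},
    {"claw": 1,"dx": -0.37,"dy": -0.2,"dz": 0,"turn": 0},
    {"claw": 1,"dx": -0.5,"dy": -0.28,"dz": 0,"turn": 0},
    {"claw": 1,"dx": -0.63,"dy": -0.36,"dz": 0,"turn": 0},
    {"claw": 1,"dx": -0.76,"dy": -0.44,"dz": 0,"turn": 0},
    {"claw": 1,"dx": -0.88,"dy": -0.51,"dz": 0,"turn": 0},
    {"claw": 1,"dx": -1,"dy": -0.58,"dz": 0,"turn": 0}
  ]
}}

```text
t: 29.55
ee_pos: [0.6291, -0.2144, 0.3297]
eef_rot: [1.92, 2.487, 0.0]
contact_force: [0.4, -0.5, -3.5]
grip_width: 0.23
finger_force: 60.0
```

>>> {"api": "drive_tool", "payload": {
  "rows": [
    {"claw": 1,"dx": -0.12,"dy": -0.07,"dz": 0,"turn": 0},
    {"claw": 1,"dx": -0.24,"dy": -0.14,"dz": 0,"turn": 0},
    {"claw": 1,"dx": -0.37,"dy": -0.21,"dz": 0,"turn": 0},
    {"claw": 1,"dx": -0.5,"dy": -0.29,"dz": 0,"turn": 0},
    {"claw": 1,"dx": -0.63,"dy": -0.36,"dz": 0,"turn": 0},
    {"claw": 1,"dx": -0.76,"dy": -0.44,"dz": 0,"turn": 0},
    {"claw": 1,"dx": -0.88,"dy": -0.51,"dz": 0,"turn": 0},
    {"claw": 1,"dx": -1,"dy": -0.58,"dz": 0,"turn": 0}
  ]
}}

```text
t: 30.55
ee_pos: [0.5983, -0.3259, 0.3298]
eef_rot: [1.919, 2.487, 0.0]
contact_force: [-0.1, 0.2, -2.4]
grip_width: 0.227
finger_force: 60.0
```

>>> {"api": "drive_tool", "payload": {
  "rows": [
    {"claw": 1,"dx": -0.12,"dy": -0.07,"dz": 0,"turn": 0},
    {"claw": 1,"dx": -0.24,"dy": -0.14,"dz": 0,"turn": 0},
    {"claw": 1,"dx": -0.37,"dy": -0.22,"dz": 0,"turn": 0},
    {"claw": 1,"dx": -0.5,"dy": -0.32,"dz": 0,"turn": 0},
    {"claw": 1,"dx": -0.62,"dy": -0.41,"dz": 0,"turn": 0},
    {"claw": 1,"dx": -0.74,"dy": -0.5,"dz": 0,"turn": 0},
    {"claw": 1,"dx": -0.82,"dy": -0.56,"dz": 0,"turn": 0},
    {"claw": 1,"dx": -0.843,"dy": -0.583,"dz": 0,"turn": 0}
  ]
}}

```text
t: 31.55
ee_pos: [0.563, -0.4222, 0.3296]
eef_rot: [-1.921, -2.486, 0.0]
contact_force: [0.1, 0.3, -2.3]
grip_width: 0.228
finger_force: 60.0
```

```bash
python3 tilt2.py
```

```text
31.55 [ 0.563  -0.4222  0.3296] F [ 0.086   0.2932 -2.3322] M [-0.1496  0.0307  0.0244] grip 0.22751353834752422 59.9964724201709
scene [(0.755, 0.0, 0.164), (0.752, 0.0, 0.161), (0.74, 0.0, 0.167), (0.74, 1.0, 0.164)]
side [(0.396, 4.0, 0.158), (0.393, 4.0, 0.161), (0.391, -4.0, 0.167), (0.39, 1.0, 0.161)]
wrist [(0.398, 16.0, 0.152), (0.391, 17.0, 0.152), (0.39, 16.0, 0.155), (0.366, 15.0, 0.158)]
```

>>> {"api": "drive_tool", "payload": {
  "rows": [
    {"claw": 1,"dx": 0,"dy": 0,"dz": 0.1,"turn": 0},
    {"claw": 1,"dx": 0,"dy": 0,"dz": 0.22,"turn": 0},
    {"claw": 1,"dx": 0,"dy": 0,"dz": 0.36,"turn": 0},
    {"claw": 1,"dx": 0,"dy": 0,"dz": 0.5,"turn": 0},
    {"claw": 1,"dx": 0,"dy": 0,"dz": 0.64,"turn": 0},
    {"claw": 1,"dx": 0,"dy": 0,"dz": 0.77,"turn": 0},
    {"claw": 1,"dx": 0,"dy": 0,"dz": 0.89,"turn": 0},
    {"claw": 1,"dx": 0,"dy": 0,"dz": 1,"turn": 0}
  ]
}}

```text
t: 32.7
ee_pos: [0.5635, -0.4214, 0.229]
eef_rot: [-1.92, -2.487, 0.0]
contact_force: [0.0, -1.2, -1.9]
grip_width: 0.225
finger_force: 60.0
```

>>> {"api": "drive_tool", "payload": {
  "rows": [
    {"claw": 1,"dx": 0,"dy": 0,"dz": 0.1,"turn": 0},
    {"claw": 1,"dx": 0,"dy": 0,"dz": 0.22,"turn": 0},
    {"claw": 1,"dx": 0,"dy": 0,"dz": 0.34,"turn": 0},
    {"claw": 1,"dx": 0,"dy": 0,"dz": 0.46,"turn": 0},
    {"claw": 1,"dx": 0,"dy": 0,"dz": 0.55,"turn": 0},
    {"claw": 1,"dx": 0,"dy": 0,"dz": 0.62,"turn": 0},
    {"claw": 1,"dx": 0,"dy": 0,"dz": 0.66,"turn": 0},
    {"claw": 1,"dx": 0,"dy": 0,"dz": 0.68,"turn": 0}
  ]
}}

```text
t: 33.7
ee_pos: [0.5636, -0.4214, 0.1617]
eef_rot: [1.919, 2.487, -0.0]
contact_force: [-0.9, 0.6, -2.5]
grip_width: 0.226
finger_force: 60.0
```

>>> {"api": "drive_tool", "payload": {
  "rows": [
    {"claw": 1,"dx": 0,"dy": 0,"dz": 0.01,"turn": 0},
    {"claw": 1,"dx": 0,"dy": 0,"dz": 0.02,"turn": 0},
    {"claw": 1,"dx": 0,"dy": 0,"dz": 0.03,"turn": 0},
    {"claw": 1,"dx": 0,"dy": 0,"dz": 0.04,"turn": 0},
    {"claw": 1,"dx": 0,"dy": 0,"dz": 0.05,"turn": 0},
    {"claw": 1,"dx": 0,"dy": 0,"dz": 0.06,"turn": 0},
    {"claw": 1,"dx": 0,"dy": 0,"dz": 0.06,"turn": 0},
    {"claw": 1,"dx": 0,"dy": 0,"dz": 0.06,"turn": 0}
  ],
  "squeeze": 20
}}

```text
t: 34.7
ee_pos: [0.5641, -0.4217, 0.1586]
eef_rot: [1.918, 2.485, -0.001]
contact_force: [-3.0, 2.1, 7.6]
grip_width: 0.237
finger_force: 20.0
```

>>> {"api": "drive_tool", "payload": {
  "rows": [
    {"claw": 1,"dx": 0,"dy": 0,"dz": -0.015,"turn": 0},
    {"claw": 1,"dx": 0,"dy": 0,"dz": -0.03,"turn": 0},
    {"claw": 0.4,"dx": 0,"dy": 0,"dz": -0.03,"turn": 0},
    {"claw": 0.2,"dx": 0,"dy": 0,"dz": -0.03,"turn": 0},
    {"claw": 0,"dx": 0,"dy": 0,"dz": -0.03,"turn": 0},
    {"claw": -0.5,"dx": 0,"dy": 0,"dz": -0.03,"turn": 0},
    {"claw": -1,"dx": 0,"dy": 0,"dz": -0.03,"turn": 0},
    {"claw": -1,"dx": 0,"dy": 0,"dz": -0.03,"turn": 0}
  ]
}}

```text
t: 35.7
ee_pos: [0.5635, -0.4214, 0.1588]
eef_rot: [1.92, 2.487, -0.0]
contact_force: [0.6, 0.5, 0.4]
grip_width: 0.756
finger_force: 0.0
```

>>> {"api": "drive_tool", "payload": {
  "rows": [
    {"claw": -1,"dx": 0,"dy": 0,"dz": 0,"turn": 0},
    {"claw": -1,"dx": 0,"dy": 0,"dz": -0.05,"turn": 0},
    {"claw": -1,"dx": 0,"dy": 0,"dz": -0.15,"turn": 0},
    {"claw": -1,"dx": 0,"dy": 0,"dz": -0.3,"turn": 0},
    {"claw": -1,"dx": 0,"dy": 0,"dz": -0.47,"turn": 0},
    {"claw": -1,"dx": 0,"dy": 0,"dz": -0.65,"turn": 0},
    {"claw": -1,"dx": 0,"dy": 0,"dz": -0.83,"turn": 0},
    {"claw": -1,"dx": 0,"dy": 0,"dz": -1,"turn": 0}
  ]
}}

```text
t: 36.7
ee_pos: [0.5636, -0.4214, 0.2603]
eef_rot: [1.919, 2.486, -0.0]
contact_force: [-0.5, 0.2, 0.5]
grip_width: 1.001
finger_force: 0.0
```

```bash
python3 - <<'E'
from h import *
s=bot.get_state();print(s["t"],np.array(s["ee_pos"]),np.array(s["contact_force"]),s["grip_width"])
S,D=cam("scene"),cam("side")
for n,c in (("scene",S),("side",D)):
    im=imaging.capture(n);cv2.imwrite(f"pics/f_{n}.png",im);h=cv2.cvtColor(im,cv2.COLOR_BGR2HSV).astype(int)
    m=((h[...,0]<12)&(h[...,1]>110)&(h[...,2]<170)).astype(np.uint8)
    p=proj(c,[[.5641,-.4217,.194]])[0];b=proj(c,[[.5641,-.4217,.1]])[0]
    k,l,st,ce=cv2.connectedComponentsWithStats(m)
    print(n,"upright prediction top",p,"rim",b,[ (st[i].tolist(),np.round(ce[i]).tolist()) for i in range(1,k) if st[i][4]>60 and abs(ce[i]-b).max()<60])
# change check of bystanders & rib: diff of first and last picture
a=cv2.imread("pics/scene0.png");f=cv2.imread("pics/f_scene.png")
for n,r in dict(can=(160,205,435,475),jar=(148,190,385,415),sander=(198,238,215,248),rib=(190,250,340,390),pink=(258,295,220,298)).items():
    print(n,cv2.absdiff(a,f)[r[0]:r[1],r[2]:r[3]].mean().round(1), cv2.phaseCorrelate(*[np.float64(cv2.cvtColor(x[r[0]:r[1],r[2]:r[3]],cv2.COLOR_BGR2GRAY)) for x in(a,f)])[0])
E
```

```text
36.7 [ 0.5636 -0.4214  0.2603] [-0.5336  0.2479  0.4967] 1.001063887989364
scene upright prediction top [173.6405 211.4086] rim [181.4512 237.496 ] []
side upright prediction top [324.5495 105.0513] rim [324.0547 130.1375] []
can 30.2 (0.5273985743063037, 0.6311002795060716)
jar 21.0 (-0.0539653733090244, 0.5827173712112348)
sander 8.4 (-0.0863271957882148, -0.024194683748220314)
rib 12.6 (0.004456523265545798, -0.06348488765473093)
pink 9.8 (-0.005254026618864316, 0.07269400529734682)
```

```bash
python3 - <<'E'
from h import *
for n in ("scene","side"):
    c=cam(n);h=cv2.cvtColor(cv2.imread(f"pics/f_{n}.png"),cv2.COLOR_BGR2HSV)
    for z in (.10,.12,.14,.16,.18,.187,.2):
        u,v=proj(c,[[.564,-.4215,z]])[0].round().astype(int);print(n,z,(u,v),h[v,u].tolist(),"row hue",h[v,u-12:u+13,0].tolist())
h0=cv2.cvtColor(cv2.imread("pics/scene0.png"),cv2.COLOR_BGR2HSV);print("handle ref",h0[215,182].tolist(),h0[225,183].tolist())
a=cv2.imread("pics/side0.png");f=cv2.imread("pics/f_side.png")
for n,r in dict(can=(345,400,290,350),jar=(290,345,355,395)).items():
    print(n,cv2.absdiff(a,f)[r[0]:r[1],r[2]:r[3]].mean().round(1), cv2.phaseCorrelate(*[np.float64(cv2.cvtColor(x[r[0]:r[1],r[2]:r[3]],cv2.COLOR_BGR2GRAY)) for x in(a,f)])[0])
E
```

```text
scene 0.1 (np.int64(182), np.int64(237)) [12, 170, 78] row hue [27, 38, 38, 37, 25, 36, 24, 14, 11, 12, 12, 11, 12, 12, 12, 11, 16, 23, 35, 38, 30, 38, 26, 43, 38]
scene 0.12 (np.int64(180), np.int64(232)) [12, 175, 80] row hue [19, 18, 18, 19, 17, 18, 17, 17, 14, 11, 11, 13, 12, 12, 10, 13, 11, 19, 28, 34, 41, 34, 37, 37, 33]
scene 0.14 (np.int64(178), np.int64(227)) [12, 174, 85] row hue [17, 17, 17, 18, 16, 18, 17, 16, 16, 14, 13, 12, 12, 13, 11, 12, 14, 15, 18, 18, 18, 18, 18, 18, 19]
scene 0.16 (np.int64(177), np.int64(221)) [13, 188, 80] row hue [85, 47, 21, 19, 17, 16, 16, 17, 14, 12, 12, 12, 13, 12, 13, 13, 15, 16, 18, 18, 17, 18, 17, 17, 17]
scene 0.18 (np.int64(175), np.int64(215)) [12, 183, 92] row hue [39, 22, 19, 18, 17, 18, 18, 17, 15, 14, 13, 13, 12, 12, 12, 14, 14, 18, 16, 18, 18, 18, 17, 17, 17]
scene 0.187 (np.int64(174), np.int64(213)) [12, 184, 158] row hue [18, 19, 18, 18, 18, 18, 18, 18, 16, 14, 12, 12, 12, 12, 12, 12, 13, 15, 17, 18, 17, 18, 18, 17, 18]
scene 0.2 (np.int64(173), np.int64(210)) [14, 173, 172] row hue [18, 18, 18, 19, 18, 18, 18, 18, 18, 17, 16, 
[... 645 characters left out ...]
, 15, 12, 12, 14, 14, 15, 17, 18, 18, 18, 18, 18, 17, 17, 17, 17]
side 0.18 (np.int64(325), np.int64(109)) [12, 179, 77] row hue [17, 17, 17, 17, 17, 17, 17, 17, 15, 11, 13, 14, 12, 13, 16, 19, 17, 18, 16, 18, 18, 16, 17, 17, 19]
side 0.187 (np.int64(325), np.int64(107)) [13, 174, 85] row hue [23, 21, 24, 19, 18, 23, 22, 21, 15, 13, 12, 14, 13, 13, 15, 18, 21, 20, 20, 23, 21, 23, 24, 18, 21]
side 0.2 (np.int64(325), np.int64(103)) [25, 21, 136] row hue [21, 18, 18, 22, 20, 24, 18, 23, 17, 27, 21, 21, 25, 27, 15, 14, 20, 19, 16, 15, 23, 17, 7, 17, 18]
handle ref [12, 188, 95] [11, 181, 104]
can 23.8 (-0.11268639460127616, 0.3214514445948353)
jar 9.9 (0.06457407701819307, -0.02056954898543495)
```

```bash
python3 -c "
from workcell import bot
print(bot.sign_off())"
```

```text
the job is handed in; nothing more can be done
None
```

The job is handed in at about 37 s: I drove the leaning pin home first, then the upright pin (both met a hard stop at 30–40 N and look seated in the pictures), and the mallet is standing head down in the tin, released; the rib, sanding block and jar match their starting pictures, the can's comparison was muddied by what looks like the arm's shadow, and the arm never went near it.

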